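# Nest three parts cassettes on the storage hook

## Task

Hang the three slim cassettes on the steel hook by the holes in their hubs, in the order blue (large), yellow (medium), red (small), labels facing you. Slide each one along the hook and press it lightly home (about 5 N) until its hub is felt to seat over the nose behind it - blue on the orange stop block, yellow on blue, red on yellow - before you fetch the next, and leave all three hanging nested. The stop block is only held by friction and must not be shoved back, and the two thread spools behind the work stay where they are.

Things in the scene. Friction and masses are not known exactly. Their poses are not given: they have to be found in the camera images.
- cassette_large_grip (a point): blue cassette standing upright, about 0.25 kg: slim body 22 thick (x), 100 wide (y), 75 high; on it a black hub 36 wide, 46 high; on that a blue grip tab 14 thick (x), 30 wide (y), 44 high, to be pinched across y. This point: middle of the tab, 145 above the underside, 24 above the hub, 20 below the tab's top. x points to the rear, which goes first on to the hook; -x is the front with the white label; z up
- cassette_medium_grip (a point): yellow cassette standing upright, about 0.25 kg: slim body 22 thick (x), 80 wide (y), 65 high; on it a black hub 36 wide, 46 high; on that a yellow grip tab 14 thick (x), 30 wide (y), 44 high, to be pinched across y. This point: middle of the tab, 135 above the underside, 24 above the hub, 20 below the tab's top. x points to the rear, which goes first on to the hook; -x is the front with the white label; z up
- cassette_small_grip (a point): red cassette standing upright, about 0.25 kg: slim body 22 thick (x), 60 wide (y), 55 high; on it a black hub 36 wide, 46 high; on that a red grip tab 14 thick (x), 30 wide (y), 44 high, to be pinched across y. This point: middle of the tab, 125 above the underside, 24 above the hub, 20 below the tab's top. x points to the rear, which goes first on to the hook; -x is the front with the white label; z up
- cassette_large_hole (a point): middle of the hole through the blue cassette's hub, 47 below its grip point; all three alike. The hole runs along x, 16 wide, 26 high; its roof is an inverted V (apex 13 above this point, sides 25 degrees from level) that rests on the hook's rod. Hung so, the grip point is 40.6 above the rod's centre line
- cassette_large_rear (a point): middle of the rear rim of the blue cassette's hub, 12 behind the middle plane; all three alike. In the rear is a recess 7.5 deep, 29 wide, 39 high; out of the hub's front (12 before the middle plane) stands a nose 6 long, 24 wide, 34 high. The recess slips over the nose behind it till the rim meets that hub's front shoulder: nested cassettes are 24 apart
- hook_stand: fixed stand with one steel hook and an orange stop block on it. Origin on the table under the hook; +x runs along the hook to its root, so cassettes go on in +x, with the same axes; z up. Rod 12 diameter, level, at y = 0, z = 170 from x = -60 to the post at x = 120 (post top z = 182). From x = -60 the tip turns up: end at x = -71, centre 7 higher, outermost point x = -77
- hook_rod (a point): rod's centre line where the tip begins to turn up (stand frame -60, 0, 170). The orange stop block on the rod has the outline, nose and front shoulder of a cassette's hub; its shoulder is anywhere from x = 45 to 75 in the stand's frame (not measured: find it by feel or sight). Friction alone holds it: it gives way along the rod at about 20 N
- thread_black: bystander: loose spool of black thread, 38 diameter by 50 high, origin at its underside
- thread_white: bystander: loose spool of white thread, 38 diameter by 50 high, origin at its underside

How it is judged:
By the outcome, as a careful person would: the job done as asked, in the order asked, and still so for the second after the job is handed in, with the robot touching nothing.
It also fails if it takes over 72 s, if anything falls off the work surface, if the arm or the gripper's body presses on something with over 40 N, if the wrist force passes 120 N, or if a joint passes its speed limit or range.

## Robot

A 6-joint arm with a two-finger parallel gripper is mounted at the origin on a cart in front of the work surface, level with it; the furniture and walls round the work are solid. World frame = base frame: x ahead of the robot, y to its left, z up, the work surface at z = 0. Lengths are in m, angles in rad, forces in N, time in s.
With the tool pointing down it reaches from about 0.275 to 0.875 m from the base axis. Payload 12.5 kg.
Tool frame: the origin (TCP) lies on the front face of the gripper's body, between the roots of the fingers; the fingertips stand 73 mm ahead of it and the grasp point (between the pads) lies 54 mm ahead of it (tcp_to_tips is the distance from the TCP to the fingertips, in m); z points along the fingers, x is the direction in which the jaws open and shut, and the axes are right-handed (so a half turn about z gives the same grasp; the last joint's range is limited). The gripper opens to 85 mm and grips with 20 to 120 N. Pads are 22 mm wide; open, the fingers measure 114 mm over their backs; the gripper's body (76 mm by 85 mm) begins 54 mm behind the grasp point. The pads swing forward as they close: fully open they stand 13 mm farther back than shut.
Start: joints at [-1.199, 0.351, 1.652, -0, 1.139, -0.085], TCP at [0.243, -0.494, 0.304] pointing down, gripper open.
Joint ranges: [-2.75, 2.75], [-0.79, 2.1], [0.01, 2.65], [-1.57, 4.71], [0.07, 3.14], [-2.87, 2.87]. Speed limits (rad/s): [2.22, 2.22, 2.79, 3.14, 3.14, 3.14].

## Interface

Orientations are given as a unit quaternion [w, x, y, z].
In Python, from plant import get_state, read_camera, camera_info, finish_job, tcp_to_tips gives the robot as it stands. The module is installed in compiled form; this text tells all that it offers.
- The arm moves only by the tool arm_command, never from a script. Its argument "rows" is a list of rows, each an object with "translation": the shift along the tool's x, y, z in m, a list of three; "yaw": the turn about the tool's z in degrees. In form: [{"translation": [tx, ty, tz], "yaw": yaw}, ...]. A call has 1 to 10 rows; each row shifts and turns the commanded pose from where the row before left it, along the tool's axes as they then stand; what a row does not reach is not made up. A row lasts 1/8 s, in which the tool goes at most 62.5 mm and 10.7 degrees, less where a joint would pass 70% of its speed; a pose out of reach is approached as far as the arm can. A call is refused whole if a number of a shift passes 0.0625 or a number of a turn 10.7, either way. A call with a gripper value outside its range is refused whole. "hand" is the finger opening in m, from 0 to 0.0854, set as the call begins (left out, the last holds). The fingers move at their own pace and stop on an object; the grip force is fixed at half the most. Time passes only in rows, so rows that do not move let the fingers close. It gives the time, the measured TCP pose, the force and the opening at its end, in the units of the state.
- get_state(): the state, without advancing time (a new reading comes with each control period).
- read_camera(name): name is "scene" or "top" or "wrist"; returns the picture (420x560x3 uint8, red, green, blue); there is no depth.
- camera_info(name): a dict with "fx", "fy", "cx", "cy" (pixels), "rvec" (rotation vector, rad) and "tvec" (3), from world to camera coordinates, as OpenCV has them; the wrist camera has in their place "mount" (4x4, takes a point from camera to tool coordinates, whose origin is the TCP and whose axes are the tool frame's). Camera axes: x right, y down, z forward; pixel columns grow to the right and rows downward; lengths in m; the calibration is good to about 2 mm. The wrist camera is an equidistant fisheye: a pixel r from the principal point sees the ray r / f radians off the axis. A picture is of the moment at which its call begins: read the wrist's pose just before it. camera_info takes no time and is no camera call.
- finish_job(): hands the job in, once; it reports no verdict.
The state is a dict: "time": time; "qpos": joint angles; "dq": joint speeds; "joint_torque": joint torques, N m; "tool_pos": TCP position; "orientation": TCP orientation; "ft_force": force on the tool from outside, world axes, zero at the start; "torque": the same for the moment, N m; "opening": finger opening in m.
Only numpy, scipy, OpenCV 4.12 (cv2) and the standard library are available. Lean on these libraries where they do the work, as an engineer would, in place of code of your own. Each camera call takes 0.05 s, during which the arm holds its last target.

## Working session

There is one attempt and no reset: what is moved stays moved. The work goes in short steps, Python scripts to look and compute and a tool call to move; the robot and the scene stay as the last step left them, time stands still between calls to the robot, and variables do not carry over. Pictures are saved under pics/ and viewed, and the job is handed in when it is done.

Besides the shell and the picture viewer there is one more tool, called after "Request:" as name([rows], argument=value, ...), one row to a line, values as JSON. arm_command: Moves the arm, as the interface text tells. Its arguments: {"type":"object","properties":{"rows":{"type":"array","items":{"type":"object","properties":{"translation":{"type":"array","items":{"type":"number"}},"yaw":{"type":"number"}}}},"hand":{"type":"number"}},"required":["rows"]}

```bash
mkdir -p pics; cat > h.py <<'E'
import numpy as np, cv2
from plant import *
def cam(n):
    i=camera_info(n);K=np.array([[i['fx'],0,i['cx']],[0,i['fy'],i['cy']],[0,0,1.]])
    R=cv2.Rodrigues(np.array(i['rvec'],float))[0];t=np.array(i['tvec'],float).ravel()
    return K,R,t
def ray(n,u,v):
    K,R,t=cam(n);d=R.T@np.linalg.inv(K)@np.array([u,v,1.]);return -R.T@t,d/np.linalg.norm(d)
def plane(n,u,v,z):
    o,d=ray(n,u,v);return o+d*(z-o[2])/d[2]
def proj(n,P):
    K,R,t=cam(n);p=K@(R@np.array(P,float)+t);return p[:2]/p[2]
def two(a,pa,b,pb):
    o1,d1=ray(a,*pa);o2,d2=ray(b,*pb)
    A=np.c_[d1,-d2];s=np.linalg.lstsq(A,o2-o1,rcond=None)[0]
    p,q=o1+s[0]*d1,o2+s[1]*d2;return (p+q)/2,np.linalg.norm(p-q)
def save(n,f):
    im=read_camera(n);cv2.imwrite('pics/'+f,im[:,:,::-1]);return im
E
python3 - <<'E'
from h import *
np.set_printoptions(precision=4,suppress=True)
for n in['scene','top','wrist']:
    im=save(n,n+'0.png');np.save('pics/'+n+'0.npy',im)
for n in['scene','top']:
    K,R,t=cam(n);print(n,K[0,0],-R.T@t,R)
print(camera_info('wrist'));print(get_state(),tcp_to_tips)
E
```

```text
scene 502.98402269184066 [0.0927 0.6548 1.0273] [[-0.7296 -0.6837 -0.0152]
 [-0.52    0.569  -0.6371]
 [ 0.4442 -0.4569 -0.7706]]
top 492.05789922846776 [0.4483 0.0944 1.2034] [[-0.0113 -0.9999 -0.0129]
 [-0.9865  0.0133 -0.1634]
 [ 0.1636  0.0109 -0.9865]]
{'fx': 325.19226210127806, 'fy': 325.19226210127806, 'cx': 272.0963832356664, 'cy': 207.78708107229835, 'mount': array([[ 1.    , -0.0009,  0.0007, -0.0005],
       [ 0.0007,  0.955 ,  0.2968, -0.0751],
       [-0.0009, -0.2968,  0.955 , -0.0706],
       [ 0.    ,  0.    ,  0.    ,  1.    ]])}
{'time': 0.15, 'qpos': array([-1.1986,  0.3511,  1.6523,  0.    ,  1.1391, -0.0846]), 'dq': array([ 0.0003, -0.0023, -0.0016,  0.001 , -0.    , -0.0002]), 'joint_torque': array([ -0.0001, -50.625 , -29.1503,  -0.0001,   0.0033,  -0.    ]), 'tool_pos': array([ 0.2425, -0.4934,  0.3035]), 'orientation': array([-0.0003,  0.8488, -0.5287, -0.0003]), 'ft_force': array([-0.5003, -0.3269, -0.1194]), 'torque': array([ 0.0198,  0.0011, -0.0221]), 'opening': 0.08583662133463962} 0.0726
```

View pics/scene0.png

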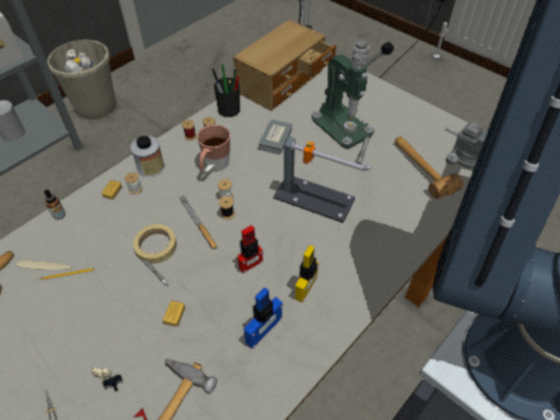

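View pics/top0.png

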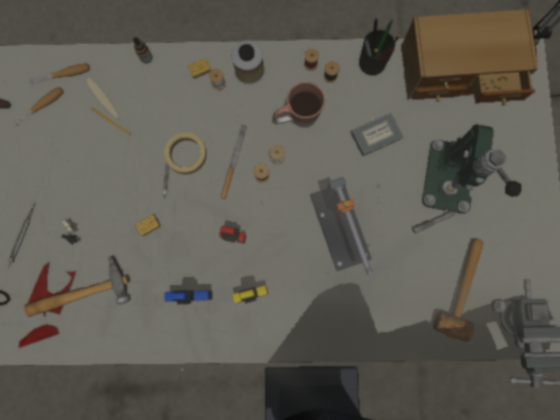

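View pics/wrist0.png

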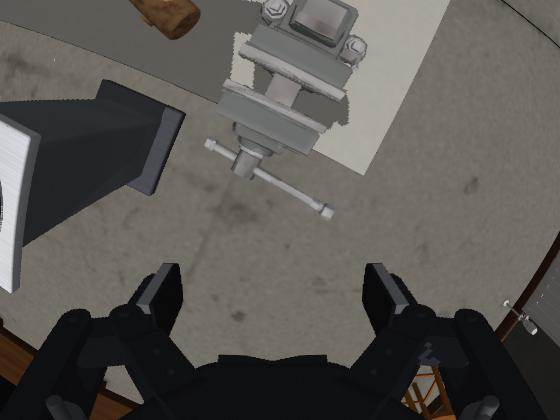

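Scene: blue about (262,318), yellow (307,275), red (250,250), hook tip (366,168). Top: blue (188,296), yellow (250,294), red (232,234), hook from (338,185) to (368,270). I'll enlarge these areas for exact pixel positions.

```bash
python3 - <<'E'
import numpy as np,cv2
s=cv2.imread('pics/scene0.png');t=cv2.imread('pics/top0.png')
def c(im,x,y,w,h,k,f): cv2.imwrite('pics/'+f,cv2.resize(im[y:y+h,x:x+w],None,fx=k,fy=k,interpolation=cv2.INTER_CUBIC))
c(s,225,215,110,140,4,'s_c.png');c(s,265,125,120,100,6,'s_h.png')
c(t,155,215,125,95,6,'t_c.png');c(t,300,170,90,110,5,'t_h.png')
E
```

```text
(no output)
```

View pics/s_c.png

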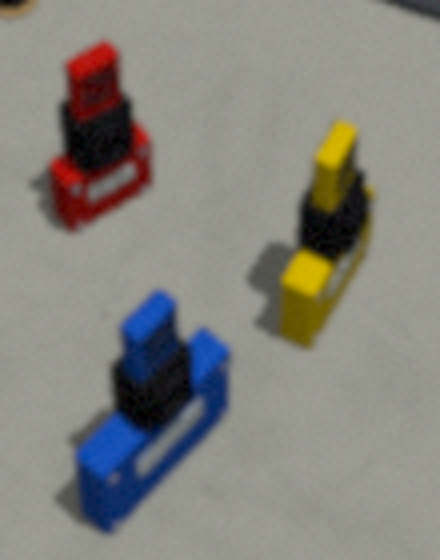

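View pics/s_h.png

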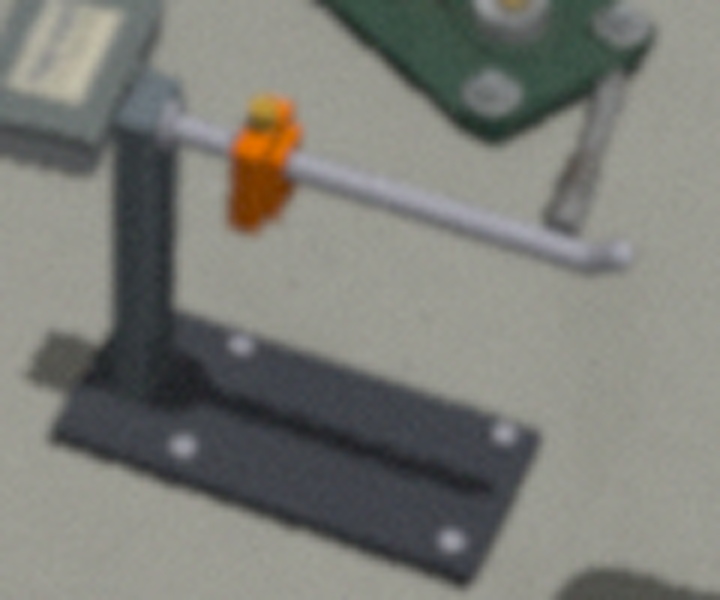

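View pics/t_c.png

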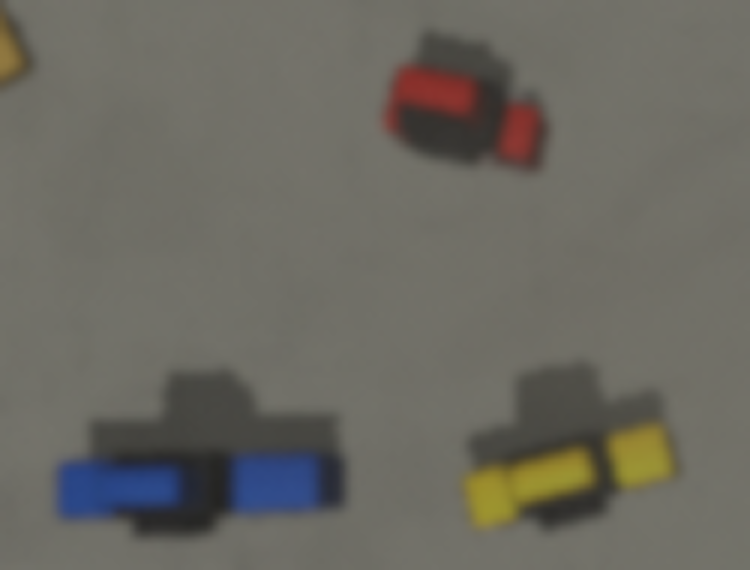

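View pics/t_h.png

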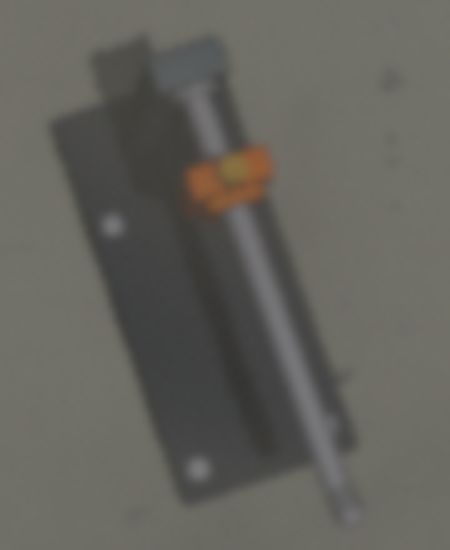

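```bash
python3 - <<'E'
from h import *
np.set_printoptions(precision=4,suppress=True)
T=np.array([155,215.]);S=np.array([225,215.])
q={'blue':((142,485),(148,315),.165),'yel':((553,474),(336,145),.155),'red':((436,90),(92,60),.145)}
for k,(t,s,z) in q.items():
    tp=T+np.array(t)/6-.4;sp=S+np.array(s)/4-.4
    P,e=two('top',tp,'scene',sp);print(k,P,'gap',e,'plane top',plane('top',*tp,z),'plane scene',plane('scene',*sp,z))
# yaw from masks: body long edges in top
im=np.load('pics/top0.npy').astype(int);r,g,b=im[...,0],im[...,1],im[...,2]
M={'blue':(b>r+35)&(b>g+20),'yel':(r>b+50)&(g>b+40),'red':(r>g+50)&(r>b+40)}
box={'blue':(160,285,218,310),'yel':(228,280,272,308),'red':(215,220,250,248)}
for k,m in M.items():
    x0,y0,x1,y1=box[k];mm=np.zeros(m.shape,np.uint8);mm[y0:y1,x0:x1]=m[y0:y1,x0:x1]
    ys,xs=np.nonzero(mm);rc=cv2.minAreaRect(np.c_[xs,ys].astype(np.float32));print(k,mm.sum(),rc)
# rod fit in top
gray=im.sum(2)/3
pts=[]
for v in range(215,258):
    uc=345+(v-205)*0.36
    us=np.arange(int(uc)-8,int(uc)+9);w=gray[v,us]; w=np.clip(w-np.median(w)-15,0,None)
    if w.sum()>20: pts.append(((w*us).sum()/w.sum(),v))
pts=np.array(pts);p=np.polyfit(pts[:,1],pts[:,0],1);print(len(pts),p,np.std(pts[:,0]-np.polyval(p,pts[:,1])))
A=plane('top',np.polyval(p,215),215,.17);B=plane('top',np.polyval(p,258),258,.17)
d=A-B;print('rod',A,B,'yaw',np.degrees(np.arctan2(d[1],d[0])))
E
```

```text
blue [0.4474 0.3187 0.1611] gap 0.0047841637156239 plane top [0.4454 0.3164 0.165 ] plane scene [0.4479 0.3214 0.165 ]
yel [0.4492 0.1756 0.1508] gap 0.0039645008396982885 plane top [0.4476 0.1742 0.155 ] plane scene [0.4492 0.1789 0.155 ]
red [0.5871 0.2187 0.1425] gap 0.004063279166099002 plane top [0.5851 0.2172 0.145 ] plane scene [0.5875 0.2209 0.145 ]
blue 295 ((186.4386444091797, 295.41357421875), (8.378729820251465, 43.12841033935547), 88.31531524658203)
yel 253 ((249.32693481445312, 293.8653564453125), (9.209107398986816, 34.73149108886719), 74.74488067626953)
red 110 ((232.10365295410156, 233.10623168945312), (24.07506561279297, 9.823441505432129), 14.743562698364258)
43 [  0.3619 270.7415] 0.1747997442647457
rod [ 0.6097 -0.0433  0.17  ] [ 0.5183 -0.0726  0.17  ] yaw 17.783269453622697
```

```bash
cat >> h.py <<'E'
np.set_printoptions(precision=4,suppress=True)
from scipy.spatial.transform import Rotation as Ro
def pose():
    s=get_state();w,x,y,z=s['orientation'];R=Ro.from_quat([x,y,z,w]).as_matrix();return np.array(s['tool_pos']),R,s
def ang(R): return np.degrees(np.arctan2(R[1,0],R[0,0]))
def go(target,a,step=.045):
    p,R,s=pose();yaw=(ang(R)-a+180)%360-180
    Rf=Ro.from_euler('z',np.radians(a)).as_matrix()@np.diag([1,-1,-1.])
    d=Rf.T@(np.array(target)-p);n=int(np.ceil(np.abs(d).max()/step))
    print('time',s['time'],'at',p,'ang %.2f'%ang(R),'F',np.array(s['ft_force']),'| yaw %.2f'%yaw,'then total',d*1000,'mm; rows',n,'each',d*1000/n)
def wray(u,v,p,R):
    i=camera_info('wrist');dx=u-i['cx'];dy=v-i['cy'];r=np.hypot(dx,dy);th=r/i['fx']
    d=np.array([np.sin(th)*dx/max(r,1e-9),np.sin(th)*dy/max(r,1e-9),np.cos(th)]);M=np.array(i['mount'])
    return p+R@M[:3,3], R@M[:3,:3]@d
def wplane(u,v,z,p,R):
    o,d=wray(u,v,p,R);return o+d*(z-o[2])/d[2]
def wproj(P,p,R):
    i=camera_info('wrist');M=np.array(i['mount']);c=M[:3,:3].T@(R.T@(np.array(P)-p)-M[:3,3])
    th=np.arctan2(np.hypot(c[0],c[1]),c[2]);f=np.arctan2(c[1],c[0]);return np.array([i['cx']+i['fx']*th*np.cos(f),i['cy']+i['fx']*th*np.sin(f)])
E
python3 - <<'E'
from h import *
tp=np.array([300,170])+np.array([348,517])/5-.4; sp=np.array([265,125])+np.array([622,255])/6-.4
print(two('top',tp,'scene',sp)); print(plane('top',*tp,.177))
go([.49,-.085,.32],-72.2)
E
```

```text
(array([ 0.4878, -0.0796,  0.1793]), np.float64(0.0027425377556728634))
[ 0.4867 -0.0808  0.177 ]
time 0.15 at [ 0.2425 -0.4934  0.3035] ang -63.83 F [-0.5003 -0.3269 -0.1194] | yaw 8.37 then total [-313.2279 -360.4601  -16.5031] mm; rows 9 each [-34.8031 -40.0511  -1.8337]
```

Request:
arm_command([
  {"translation": [-0.0348,-0.04,-0.0018],"yaw": 0},
  {"translation": [-0.0348,-0.04,-0.0018],"yaw": 0},
  {"translation": [-0.0348,-0.04,-0.0018],"yaw": 0},
  {"translation": [-0.0348,-0.04,-0.0018],"yaw": 0},
  {"translation": [-0.0348,-0.04,-0.0018],"yaw": 0},
  {"translation": [-0.0348,-0.04,-0.0018],"yaw": 0},
  {"translation": [-0.0348,-0.04,-0.0018],"yaw": 0},
  {"translation": [-0.0348,-0.04,-0.0018],"yaw": 0},
  {"translation": [0,0,0],"yaw": 8.4},
])

```text
time: 1.27
tool_pos: [0.4077, -0.0999, 0.3183]
orientation: [-0.0, 0.808, -0.589, -0.0]
ft_force: [0.2, -0.4, 0.1]
opening: 0.0855
```

```bash
python3 - <<'E'
from h import *
go([.49,-.085,.32],-72.2)
E
```

```text
time 1.275 at [ 0.4077 -0.0999  0.3183] ang -72.13 F [ 0.1532 -0.3665  0.1069] | yaw 0.07 then total [ 10.9836 -82.8911  -1.6869] mm; rows 2 each [  5.4918 -41.4455  -0.8435]
```

Request:
arm_command([
  {"translation": [0.0055,-0.041,-0.0008],"yaw": 0},
  {"translation": [0.0055,-0.041,-0.0008],"yaw": 0},
  {"translation": [0,0,0],"yaw": 0},
  {"translation": [0,0,0],"yaw": 0},
])

```text
time: 1.78
tool_pos: [0.4879, -0.088, 0.3195]
orientation: [0.0, 0.808, -0.589, -0.001]
ft_force: [-0.5, -0.0, 0.4]
opening: 0.0854
```

```bash
python3 - <<'E'
from h import *
p,R,s=pose();print(s['time'],p,ang(R));im=save('wrist','w1.png');np.savez('pics/w1.npz',im=im,p=p,R=R)
E
```

```text
1.775 [ 0.4879 -0.088   0.3195] -72.2166815623543
```

View pics/w1.png

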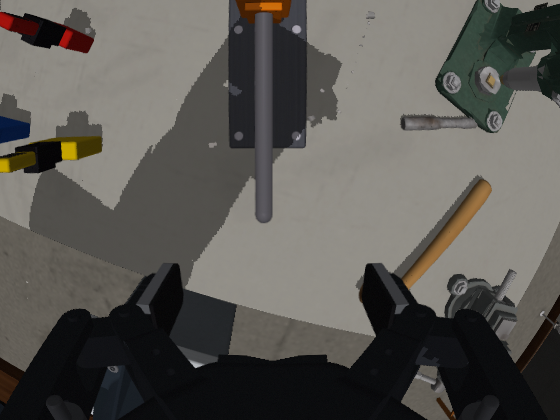

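The rod is clear, running from (263,12) to its tip at (264,222). The orange block is at the top edge, about (263,8).

```bash
python3 - <<'E'
from h import *
z=np.load('pics/w1.npz');im=z['im'].astype(float);p,R=z['p'],z['R']
g=im.mean(2)
pts=[]
for v in list(range(155,205,4)):
    row=g[v,235:295]; k=row<np.median(row)-25
    us=np.nonzero(k)[0]+235; print(v,us.min() if len(us) else None,us.max() if len(us) else None,end='; ')
print()
for v in range(30,140,10): 
    row=g[v,248:282];print(v,row.astype(int))
print(g[205:230,264].astype(int)); print(im[0:22,263].astype(int).tolist())
E
```

```text
155 None None; 159 None None; 163 None None; 167 None None; 171 None None; 175 None None; 179 256 271; 183 235 272; 187 235 272; 191 235 272; 195 235 272; 199 235 272; 203 255 272; 
30 [36 37 37 36 37 37 50 67 71 76 80 83 86 88 93 95 93 89 85 81 79 77 74 68
 55 38 38 37 35 37 38 37 37 36]
40 [36 36 36 37 37 36 49 63 71 76 80 83 86 88 92 95 92 88 85 81 79 77 74 68
 54 36 38 37 36 37 38 36 37 36]
50 [35 36 36 37 35 36 45 64 71 77 80 83 86 89 92 94 92 88 85 82 78 77 75 67
 54 37 36 36 36 37 37 37 37 36]
60 [36 36 36 37 36 35 42 65 71 77 81 84 86 89 92 95 92 88 85 81 78 76 74 68
 54 37 37 36 35 36 36 35 36 35]
70 [35 36 38 37 35 35 41 66 72 77 81 84 87 89 91 94 92 88 85 82 78 77 74 68
 53 37 37 36 35 37 36 36 36 35]
80 [35 35 37 36 36 35 48 65 72 77 81 84 86 89 91 94 92 88 85 81 78 77 74 68
 53 37 37 36 35 36 37 36 36 35]
90 [35 35 36 36 36 35 47 63 71 76 81 84 86 89 91 94 92 88 85 82 78 77 74 68
 53 37 37 36 36 36 36 36 35 35]
100 [36 35 36 36 36 36 45 63 72 77 81 84 86 89 91 93 91 88 85 82 79 77 74 68
 53 37 37 35 36 35 37 36 36 36]
110 [35 35 36 35 36 35 42 64 72 76 81 84 86 88 90 92 90 87 86 82 79 76 75 68
 53 37 37 35 35 35 35 35 35 35]
120 [35 35 35 36 35 35 39 65 71 76 81 84 87 88 90 91 90 88 85 82 79 77 74 68
 54 37 36 34 35 35 35 35 36 36]
130 [34 35 36 36 35 34 31 65 71 76 81 84 87 88 90 90 90 88 85 82 79 78 74 68
 53 37 37 35 34 35 36 35 35 36]
[ 89  89  90  90  90  90  89  89  92  95  95  92  89  86  84  80  75  69
 123 140 139 140 139 140 139]
[[90, 42, 4], [71, 33, 4], [133, 63, 3], [202, 107, 9], [203, 107, 10], [203, 108, 14], [203, 109, 12], [203, 109, 13], [203, 111, 16], [199, 98, 7], [132, 62, 4], [67, 31, 4], [84, 71, 70], [97, 94, 100], [96, 94, 100], [96, 94, 100], [96, 94, 100], [96, 93, 99], [96, 94, 99], [96, 94, 99], [96, 93, 99], [96, 94, 100]]
```

```bash
python3 - <<'E'
import cv2
a=cv2.imread('pics/w1.png');cv2.imwrite('pics/w1a.png',cv2.resize(a[0:60,210:320],None,fx=7,fy=7,interpolation=cv2.INTER_CUBIC))
E
```

```text
(no output)
```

View pics/w1a.png

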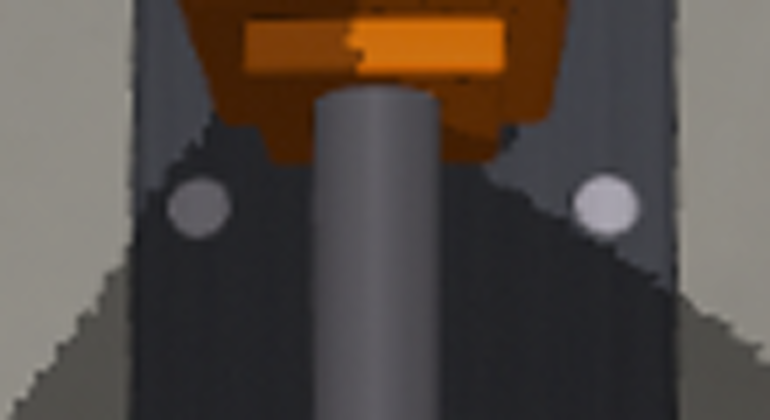

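```bash
python3 - <<'E'
from h import *
z=np.load('pics/w1.npz');p,R=z['p'],z['R']
A=wplane(263.2,30,.17,p,R);B=wplane(263.5,190,.17,p,R);d=A-B;yaw=np.arctan2(d[1],d[0]);print('rod',A,B,'yaw',np.degrees(yaw))
# tip outermost: end sphere centre z .177 r 6; ray tangent
best=None
o,dr=wray(264,222.5,p,R)
e=np.array([np.cos(yaw),np.sin(yaw),0])
# tangent in vertical plane: work in 2D (along e, z)
s0=(o-B)@e;dd=np.array([dr@e,dr[2]]);dd/=np.linalg.norm(dd)
n=np.array([-dd[1],dd[0]]); 
for sg in(1,-1):
    # centre (s,.177): n.((s,.177)-(s0,o_z))=sg*.006
    s=(sg*.006-n[1]*(.177-o[2]))/n[0]+s0;print('tip centre s',s,B+e*s,'origin',B+e*(s+.071))
for v,l in((10.3,'nose front'),(2.4,'shoulder')):
    q=wplane(263.5,v,.1806,p,R);print(l,q)
print([np.linalg.norm(wplane(272.2,v,.17,p,R)-wplane(254.3,v,.17,p,R)) for v in(30,130)])
E
```

```text
rod [ 0.6099 -0.0424  0.17  ] [ 0.5046 -0.076   0.17  ] yaw 17.69445631575324
tip centre s -0.015169354080333639 [ 0.4901 -0.0806  0.17  ] origin [ 0.5578 -0.059   0.17  ]
tip centre s -0.02793205043617432 [ 0.478  -0.0845  0.17  ] origin [ 0.5456 -0.0629  0.17  ]
nose front [ 0.6205 -0.0394  0.1806]
shoulder [ 0.6259 -0.0377  0.1806]
[np.float64(0.011881301569620325), np.float64(0.012030664218633177)]
```

```bash
python3 - <<'E'
from h import *
go([.447,.319,.29],-90.)
E
```

```text
time 1.825 at [ 0.4877 -0.0881  0.3197] ang -72.24 F [-0.5123  0.3401 -0.1685] | yaw 17.76 then total [-407.1024   40.7227   29.6757] mm; rows 10 each [-40.7102   4.0723   2.9676]
```

Request:
arm_command([
  {"translation": [0,0,0],"yaw": 8.9},
  {"translation": [0,0,0],"yaw": 8.9},
  {"translation": [-0.051,0.005,0],"yaw": 0},
  {"translation": [-0.051,0.005,0.003],"yaw": 0},
  {"translation": [-0.051,0.005,0.003],"yaw": 0},
  {"translation": [-0.051,0.005,0.003],"yaw": 0},
  {"translation": [-0.051,0.005,0.005],"yaw": 0},
  {"translation": [-0.051,0.005,0.005],"yaw": 0},
  {"translation": [-0.051,0.005,0.005],"yaw": 0},
  {"translation": [-0.05,0.005,0.005],"yaw": 0},
])

```text
time: 3.08
tool_pos: [0.4479, 0.32, 0.2911]
orientation: [0.0, -0.707, 0.707, -0.0]
ft_force: [-0.5, -0.1, 0.4]
opening: 0.0854
```

Request:
arm_command([
  {"translation": [0,0,0],"yaw": 0},
  {"translation": [0,0,0],"yaw": 0},
])

```text
time: 3.32
tool_pos: [0.4485, 0.3181, 0.291]
orientation: [-0.0, -0.707, 0.707, -0.0]
ft_force: [0.5, 0.6, 0.3]
opening: 0.0847
```

```bash
python3 - <<'E'
from h import *
p,R,s=pose();print(s['time'],p,ang(R),s['dq']);im=save('wrist','w2.png');np.savez('pics/w2.npz',im=im,p=p,R=R)
E
```

```text
3.325 [0.4485 0.3181 0.291 ] -90.03316690148641 [-0.0185 -0.0082  0.0007 -0.0001 -0.0006  0.0015]
```

View pics/w2.png

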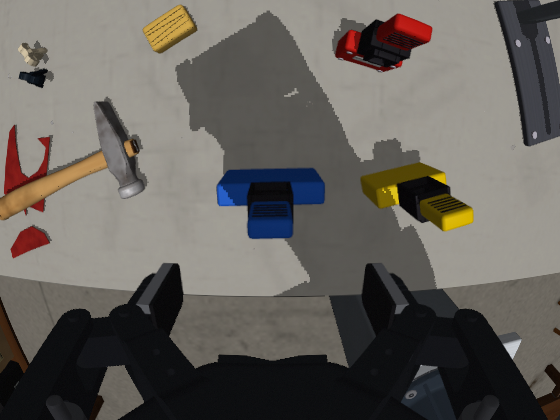

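```bash
python3 - <<'E'
import cv2
a=cv2.imread('pics/w2.png');cv2.imwrite('pics/w2a.png',cv2.resize(a[160:245,210:335],None,fx=6,fy=6,interpolation=cv2.INTER_CUBIC))
cv2.imwrite('pics/w2b.png',cv2.resize(a[155:235,355:480],None,fx=6,fy=6,interpolation=cv2.INTER_CUBIC))
cv2.imwrite('pics/w2c.png',cv2.resize(a[5:80,325:440],None,fx=6,fy=6,interpolation=cv2.INTER_CUBIC))
E
```

```text
(no output)
```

View pics/w2a.png

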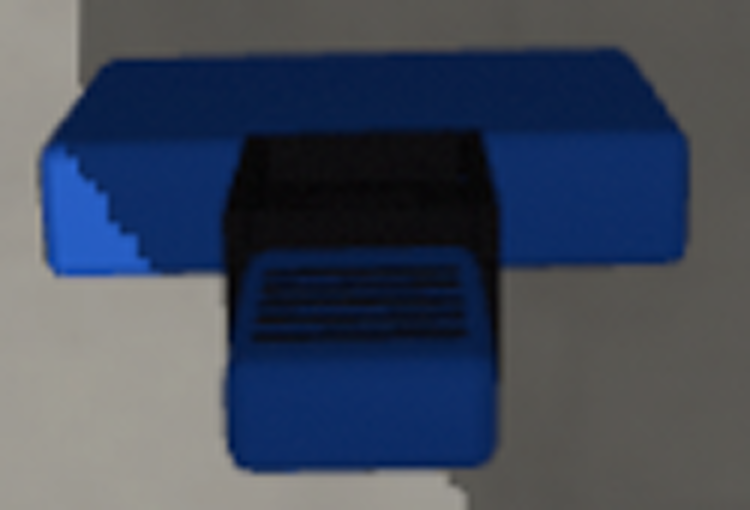

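View pics/w2b.png

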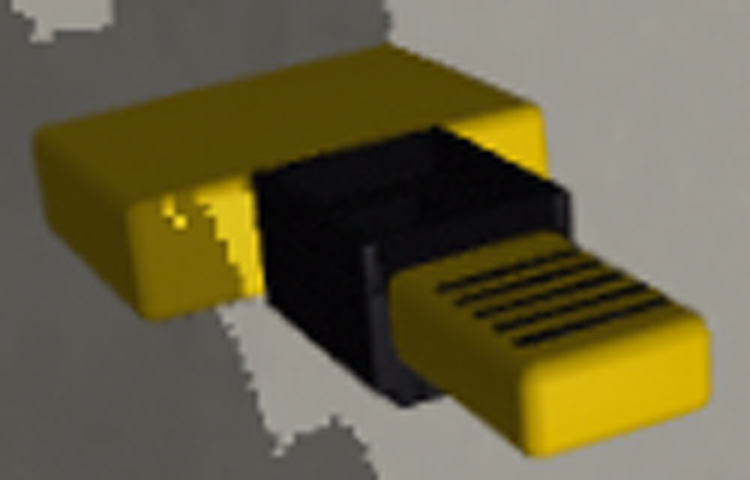

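View pics/w2c.png

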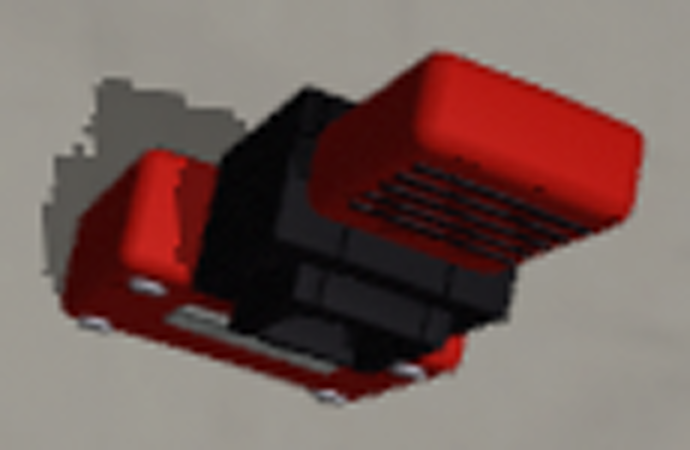

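```bash
python3 - <<'E'
from h import *
z=np.load('pics/w2.npz');p,R=z['p'],z['R']
def f(o,q): return np.array(o)+np.array(q)/6-.4
D={'blue':((210,160),[(235,357),(495,355),(490,467),(238,470)],.165,((57,137),(680,130),.075)),
'yel':((355,155),[(523,380),(710,322),(708,398),(535,458)],.155,((135,198),(545,105),.065)),
'red':((325,5),[(430,52),(642,130),(625,222),(418,145)],.145,None)}
for k,(o,c,h,b) in D.items():
    P=np.array([wplane(*f(o,q),h,p,R) for q in c]);e1=P[0]-P[1];e2=P[3]-P[2]
    y=lambda e:np.degrees(np.arctan2(e[1],e[0]))-90
    print(k,P.mean(0),'widths',np.linalg.norm(e1),np.linalg.norm(e2),np.linalg.norm(P[0]-P[3]),'yaw',y(e1),y(e2))
    if b:
        e=wplane(*f(o,b[0]),b[2],p,R)-wplane(*f(o,b[1]),b[2],p,R);print('  body yaw',y(e),np.linalg.norm(e))
E
```

```text
blue [0.4484 0.3192 0.165 ] widths 0.027780404716195885 0.027490934640608738 0.013072247364351823 yaw 0.37853834143058407 0.6609837350831356
  body yaw 0.5629200922689535 0.0944919549209604
yel [0.4498 0.1768 0.155 ] widths 0.02900758458618915 0.027237434271738185 0.011098579778892805 yaw 14.88124516818796 16.124982952114507
  body yaw 13.126842962245604 0.07747450011155688
red [0.5878 0.2196 0.145 ] widths 0.02824076783675893 0.027462717919104093 0.012147423811612061 yaw -11.085866588061705 -11.873040026248887
```

Request:
arm_command([
  {"translation": [-0.001,0,0.02],"yaw": -0.6},
  {"translation": [0,0,0.03],"yaw": 0},
  {"translation": [0,0,0.03],"yaw": 0},
  {"translation": [0,0,0.012],"yaw": 0},
  {"translation": [0,0,0],"yaw": 0},
])

```text
time: 4.0
tool_pos: [0.4489, 0.3193, 0.199]
orientation: [0.0, 0.71, -0.704, -0.0]
ft_force: [1.1, -0.5, 0.5]
opening: 0.0854
```

Request:
arm_command([
  {"translation": [0,0,0],"yaw": 0},
  {"translation": [0,0,0],"yaw": 0},
  {"translation": [0,0,0],"yaw": 0},
  {"translation": [0,0,0],"yaw": 0},
  {"translation": [0,0,0],"yaw": 0},
], hand=0.0)

```text
time: 4.62
tool_pos: [0.4488, 0.32, 0.1995]
orientation: [-0.0, 0.711, -0.704, 0.0]
ft_force: [-1.0, -2.5, 6.1]
opening: 0.0291
```

Request:
arm_command([
  {"translation": [0,0,-0.02],"yaw": 0},
  {"translation": [0,0,-0.04],"yaw": 0},
  {"translation": [0,0,-0.045],"yaw": 0},
  {"translation": [0,0,-0.045],"yaw": 0},
  {"translation": [0,0,-0.04],"yaw": 0},
  {"translation": [0,0,0],"yaw": -8.4},
  {"translation": [0,0,0],"yaw": -8.4},
])

```text
time: 5.5
tool_pos: [0.4484, 0.32, 0.3889]
orientation: [0.0, 0.807, -0.59, -0.0]
ft_force: [-0.2, -0.4, -4.1]
opening: 0.0293
```

```bash
python3 - <<'E'
from h import *
go([.453,-.0928,.39],-72.3)
print(get_state()['opening'])
E
```

```text
time 5.5 at [0.4484 0.32   0.3889] ang -72.35 F [-0.199  -0.4474 -4.0857] | yaw -0.05 then total [394.6109 121.1226  -1.139 ] mm; rows 9 each [43.8457 13.4581 -0.1266]
0.029280211017621443
```

Request:
arm_command([
  {"translation": [0.025,0.008,0],"yaw": 0},
  {"translation": [0.044,0.0135,0],"yaw": 0},
  {"translation": [0.044,0.0135,0],"yaw": 0},
  {"translation": [0.044,0.0135,0],"yaw": 0},
  {"translation": [0.044,0.0135,0],"yaw": 0},
  {"translation": [0.044,0.0135,0],"yaw": 0},
  {"translation": [0.044,0.0135,0],"yaw": 0},
  {"translation": [0.044,0.0135,0],"yaw": 0},
  {"translation": [0.044,0.0135,0],"yaw": 0},
  {"translation": [0.0175,0.0055,0],"yaw": 0},
])

```text
time: 6.75
tool_pos: [0.4501, -0.0947, 0.3885]
orientation: [0.0, 0.805, -0.593, -0.0]
ft_force: [-0.5, 1.5, -3.3]
opening: 0.0289
```

Request:
arm_command([
  {"translation": [0,0,0.03],"yaw": 0},
  {"translation": [0,0,0.04],"yaw": 0},
  {"translation": [0,0,0.03],"yaw": 0},
  {"translation": [0,0,0.013],"yaw": 0},
  {"translation": [0,0,0],"yaw": 0},
  {"translation": [0,0,0],"yaw": 0},
])

```text
time: 7.5
tool_pos: [0.451, -0.0929, 0.277]
orientation: [-0.0, 0.806, -0.592, 0.001]
ft_force: [0.3, -0.6, -2.9]
opening: 0.0291
```

```bash
python3 - <<'E'
from h import *
p,R,s=pose();im=save('wrist','w3.png');np.savez('pics/w3.npz',im=im,p=p,R=R)
go([.453,-.0928,.2755],-72.3)
E
```

```text
time 7.55 at [ 0.4509 -0.0929  0.277 ] ang -72.62 F [-0.089  -0.4754 -2.4552] | yaw -0.32 then total [ 0.5282 -1.9905  1.4947] mm; rows 1 each [ 0.5282 -1.9905  1.4947]
```

View pics/w3.png

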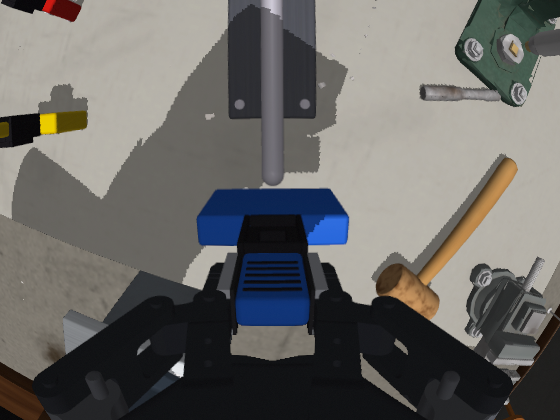

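```bash
python3 - <<'E'
from h import *
z=np.load('pics/w3.npz');im=z['im'].astype(int);p,R=z['p'],z['R']
B=im[...,2]-im[...,0]
for v in (230,236,300,310,318):
    u=np.nonzero(B[v,190:360]>25)[0]+190;print(v,u.min(),u.max(),(u.min()+u.max())/2)
g=im.mean(2)
for v in(10,60,100):
    print(v,g[v,258:290].astype(int))
for v in(130,160,170): print(v,g[v,255:292].astype(int))
def tx(u,v,h):
    return R.T@(wplane(u,v,h,p,R)-p)
for u,v,h in((272,10,.17),(272,100,.17),(273.2,310,.242),(273,236,.152)): print(tx(u,v,h))
E
```

```text
230 197 347 272.0
236 198 347 272.5
300 235 309 272.0
310 236 309 272.5
318 236 308 272.0
10 [ 48  48  60  79  87  93  97 101 104 107 110 113 129 207 206 199 192 186
 178 171 164 158 147 129  98  86  87  86  84  83  84  84]
60 [ 48  46  54  74  87  92  97 101 105 107 110 112 116 119 120 117 112 109
 106 102 100  99  96  91  81  56  48  48  48  47  47  48]
100 [ 47  46  47  78  85  91  96 101 104 107 110 111 115 116 118 116 113 110
 107 105 101  99  97  93  85  59  48  47  47  48  50  48]
130 [ 98  98  98  98  98  95  80  82  90  94  99 104 106 109 111 113 114 116
 115 112 110 107 104 101 100  97  94  86  84  95 100  99 100 100 100 100
 101]
160 [ 97  97  96  95  96  96  90  82  89  94  98 103 107 109 111 113 113 114
 114 113 111 109 106 103 100  98  95  88  83  91  98  98  98  98  98  98
  98]
170 [ 99  98  98  98  98  97  91  82  90  95 100 103 106 109 111 113 114 114
 114 113 111 109 106 102 100  99  95  89  82  89  99  98  97  98  97  97
  97]
[-0.0002 -0.1314  0.1072]
[-0.0003 -0.0805  0.1071]
[ 0.0001 -0.0004  0.035 ]
[0.0003 0.0048 0.125 ]
```

Request:
arm_command([
  {"translation": [0,-0.008,0.0015],"yaw": 0},
  {"translation": [0,-0.01,0],"yaw": 0},
  {"translation": [0,-0.01,0],"yaw": 0},
  {"translation": [0,-0.01,0],"yaw": 0},
  {"translation": [0,0,0],"yaw": 0},
])

```text
time: 8.18
tool_pos: [0.4873, -0.0812, 0.2742]
orientation: [-0.0, 0.806, -0.592, -0.0]
ft_force: [-0.4, -0.0, -2.6]
opening: 0.0292
```

Request:
arm_command([
  {"translation": [0,-0.01,0],"yaw": 0},
  {"translation": [0,-0.01,0],"yaw": 0},
  {"translation": [0,0,0],"yaw": 0},
])

```text
time: 8.55
tool_pos: [0.5064, -0.0753, 0.2743]
orientation: [-0.0, 0.806, -0.592, 0.0]
ft_force: [-0.7, 0.5, -2.9]
opening: 0.0296
```

Request:
arm_command([
  {"translation": [0,-0.01,0],"yaw": 0},
  {"translation": [0,-0.01,0],"yaw": 0},
  {"translation": [0,-0.01,0],"yaw": 0},
  {"translation": [0,0,0],"yaw": 0},
])

```text
time: 9.05
tool_pos: [0.5351, -0.0663, 0.2743]
orientation: [-0.0, 0.806, -0.592, 0.0]
ft_force: [-0.5, 0.2, -3.3]
opening: 0.0292
```

Request:
arm_command([
  {"translation": [0,0,0.003],"yaw": 0},
  {"translation": [0,0,0.003],"yaw": 0},
  {"translation": [0,0,0],"yaw": 0},
])

```text
time: 9.43
tool_pos: [0.5342, -0.0666, 0.2681]
orientation: [0.0, 0.806, -0.592, -0.0]
ft_force: [-0.5, 0.0, -1.8]
opening: 0.0293
```

Request:
arm_command([
  {"translation": [0,0,0.001],"yaw": 0},
  {"translation": [0,0,0.001],"yaw": 0},
  {"translation": [0,0,0],"yaw": 0},
])

```text
time: 9.8
tool_pos: [0.5344, -0.0665, 0.2664]
orientation: [0.0, 0.806, -0.592, -0.0]
ft_force: [-0.2, 0.4, -3.5]
opening: 0.0296
```

Request:
arm_command([
  {"translation": [0,0,0.0005],"yaw": 0},
  {"translation": [0,0,0.0005],"yaw": 0},
  {"translation": [0,0,0],"yaw": 0},
])

```text
time: 10.18
tool_pos: [0.5345, -0.0665, 0.2654]
orientation: [0.0, 0.806, -0.592, 0.0]
ft_force: [0.4, 0.7, -3.2]
opening: 0.0291
```

Request:
arm_command([
  {"translation": [0,0,0.0005],"yaw": 0},
  {"translation": [0,0,0.0005],"yaw": 0},
  {"translation": [0,0,0],"yaw": 0},
])

```text
time: 10.55
tool_pos: [0.5346, -0.0665, 0.265]
orientation: [-0.0, 0.806, -0.592, 0.0]
ft_force: [-2.5, 0.1, 5.6]
opening: 0.0293
```

Request:
arm_command([
  {"translation": [0,0,0],"yaw": 0},
])

```text
time: 10.68
tool_pos: [0.5346, -0.0665, 0.2649]
orientation: [-0.0, 0.806, -0.592, 0.0]
ft_force: [-3.0, 0.0, 5.4]
opening: 0.0295
```

Request:
arm_command([
  {"translation": [0,0,-0.0004],"yaw": 0},
  {"translation": [0,-0.008,0],"yaw": 0},
  {"translation": [0,-0.01,0],"yaw": 0},
  {"translation": [0,-0.01,0],"yaw": 0},
  {"translation": [0,-0.01,0],"yaw": 0},
  {"translation": [0,0,0],"yaw": 0},
])

```text
time: 11.42
tool_pos: [0.5722, -0.0546, 0.265]
orientation: [-0.001, 0.806, -0.592, 0.001]
ft_force: [3.5, 2.5, 2.1]
opening: 0.0293
```

Request:
arm_command([
  {"translation": [0,-0.01,0],"yaw": 0},
  {"translation": [0,-0.01,0],"yaw": 0},
  {"translation": [0,-0.008,0],"yaw": 0},
  {"translation": [0,0,0],"yaw": 0},
  {"translation": [0,0,0],"yaw": 0},
])

```text
time: 12.05
tool_pos: [0.5981, -0.0464, 0.265]
orientation: [-0.001, 0.806, -0.592, 0.001]
ft_force: [4.1, 3.7, 3.7]
opening: 0.0287
```

```bash
python3 - <<'E'
from h import *
p,R,s=pose();im=save('wrist','w4.png');np.savez('pics/w4.npz',im=im,p=p,R=R)
e=np.array([np.cos(np.radians(17.7)),np.sin(np.radians(17.7)),0]);print(s['time'],p,(p-[.5578,-.059,0])@e,ang(R),s['ft_force'])
E
```

```text
12.05 [ 0.5981 -0.0464  0.265 ] 0.0422363172654989 -72.62406498679016 [4.0874 3.6983 3.7031]
```

View pics/w4.png

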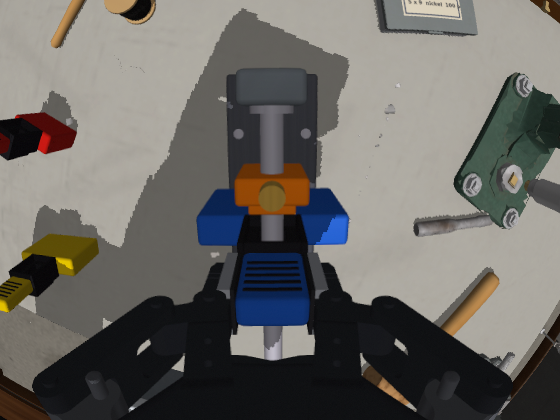

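Request:
arm_command([
  {"translation": [-0.0004,0,-0.0006],"yaw": -0.3},
  {"translation": [0,0,0],"yaw": 0},
  {"translation": [0,0,0],"yaw": 0},
])

```text
time: 12.48
tool_pos: [0.5971, -0.0466, 0.2651]
orientation: [0.0, 0.807, -0.59, -0.0]
ft_force: [0.8, 0.5, -0.8]
opening: 0.0292
```

```bash
python3 - <<'E'
import cv2
a=cv2.imread('pics/w4.png');cv2.imwrite('pics/w4a.png',cv2.resize(a[150:290,190:355],None,fx=4.2,fy=4.2,interpolation=cv2.INTER_CUBIC))
E
```

```text
(no output)
```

View pics/w4a.png

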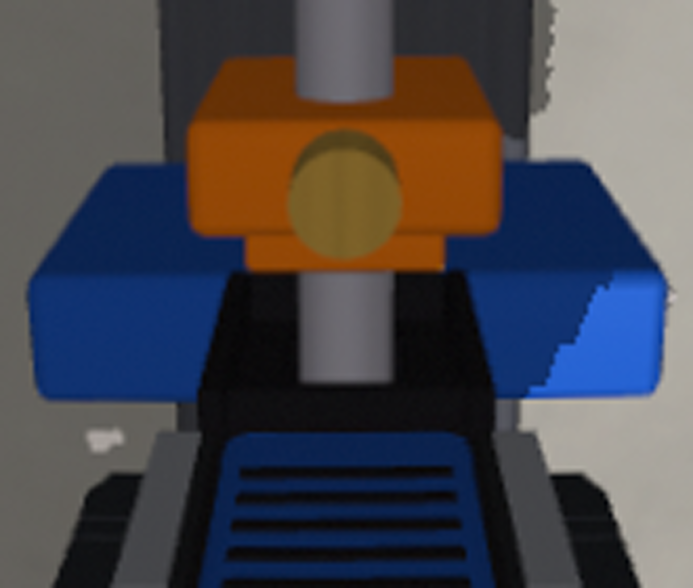

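Request:
arm_command([
  {"translation": [0,-0.005,0],"yaw": 0},
  {"translation": [0,-0.005,0],"yaw": 0},
  {"translation": [0,0,0],"yaw": 0},
])

```text
time: 12.85
tool_pos: [0.6072, -0.0433, 0.2651]
orientation: [0.0, 0.807, -0.59, -0.0]
ft_force: [0.6, -0.2, -2.7]
opening: 0.0291
```

Request:
arm_command([
  {"translation": [0,-0.002,0],"yaw": 0},
  {"translation": [0,0,0],"yaw": 0},
])

```text
time: 13.1
tool_pos: [0.6088, -0.0427, 0.2653]
orientation: [0.0, 0.807, -0.59, -0.0]
ft_force: [0.5, -0.3, -3.0]
opening: 0.0293
```

Request:
arm_command([
  {"translation": [0,-0.001,0],"yaw": 0},
  {"translation": [0,0,0],"yaw": 0},
])

```text
time: 13.35
tool_pos: [0.6097, -0.0425, 0.2654]
orientation: [0.0, 0.807, -0.59, -0.0]
ft_force: [-0.4, 0.1, -3.0]
opening: 0.0295
```

Request:
arm_command([
  {"translation": [0,-0.001,0],"yaw": 0},
  {"translation": [0,0,0],"yaw": 0},
])

```text
time: 13.6
tool_pos: [0.6107, -0.0422, 0.2654]
orientation: [-0.0, 0.807, -0.59, 0.0]
ft_force: [0.1, 0.4, -2.9]
opening: 0.0293
```

Request:
arm_command([
  {"translation": [0,-0.001,0],"yaw": 0},
  {"translation": [0,0,0],"yaw": 0},
])

```text
time: 13.85
tool_pos: [0.6117, -0.0419, 0.2654]
orientation: [-0.0, 0.807, -0.59, 0.0]
ft_force: [-0.3, 0.1, -2.7]
opening: 0.0291
```

Request:
arm_command([
  {"translation": [0,-0.001,0],"yaw": 0},
  {"translation": [0,0,0],"yaw": 0},
])

```text
time: 14.1
tool_pos: [0.6126, -0.0416, 0.2654]
orientation: [0.0, 0.807, -0.59, -0.0]
ft_force: [0.2, -0.9, -2.4]
opening: 0.029
```

Request:
arm_command([
  {"translation": [0,-0.0005,0],"yaw": 0},
  {"translation": [0,0,0],"yaw": 0},
])

```text
time: 14.35
tool_pos: [0.6131, -0.0414, 0.2654]
orientation: [-0.0, 0.807, -0.59, 0.0]
ft_force: [-0.5, 0.0, -3.0]
opening: 0.0289
```

Request:
arm_command([
  {"translation": [0,-0.0005,0],"yaw": 0},
  {"translation": [0,0,0],"yaw": 0},
])

```text
time: 14.6
tool_pos: [0.6136, -0.0413, 0.2654]
orientation: [-0.0, 0.807, -0.59, 0.0]
ft_force: [-0.2, 0.3, -3.0]
opening: 0.0292
```

Request:
arm_command([
  {"translation": [0,-0.0005,0],"yaw": 0},
  {"translation": [0,0,0],"yaw": 0},
])

```text
time: 14.85
tool_pos: [0.614, -0.0411, 0.2654]
orientation: [-0.0, 0.807, -0.59, 0.0]
ft_force: [-0.0, -0.3, -2.1]
opening: 0.0293
```

Request:
arm_command([
  {"translation": [0,-0.0005,0],"yaw": 0},
  {"translation": [0,0,0],"yaw": 0},
])

```text
time: 15.1
tool_pos: [0.6145, -0.041, 0.2654]
orientation: [-0.0, 0.807, -0.59, -0.0]
ft_force: [0.4, -0.5, -2.9]
opening: 0.0294
```

Request:
arm_command([
  {"translation": [0,-0.0005,0],"yaw": 0},
  {"translation": [0,0,0],"yaw": 0},
])

```text
time: 15.35
tool_pos: [0.615, -0.0408, 0.2654]
orientation: [-0.0, 0.807, -0.59, -0.0]
ft_force: [0.3, 0.7, -2.8]
opening: 0.029
```

Request:
arm_command([
  {"translation": [0,-0.0005,0],"yaw": 0},
  {"translation": [0,0,0],"yaw": 0},
])

```text
time: 15.6
tool_pos: [0.6155, -0.0407, 0.2654]
orientation: [-0.0, 0.807, -0.59, 0.0]
ft_force: [0.1, 0.1, -2.5]
opening: 0.0295
```

```bash
python3 - <<'E'
from h import *
im=save('wrist','w5.png');cv2.imwrite('pics/w5a.png',cv2.resize(im[150:290,190:355,::-1],None,fx=4.2,fy=4.2,interpolation=cv2.INTER_CUBIC))
E
```

```text
(no output)
```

View pics/w5a.png

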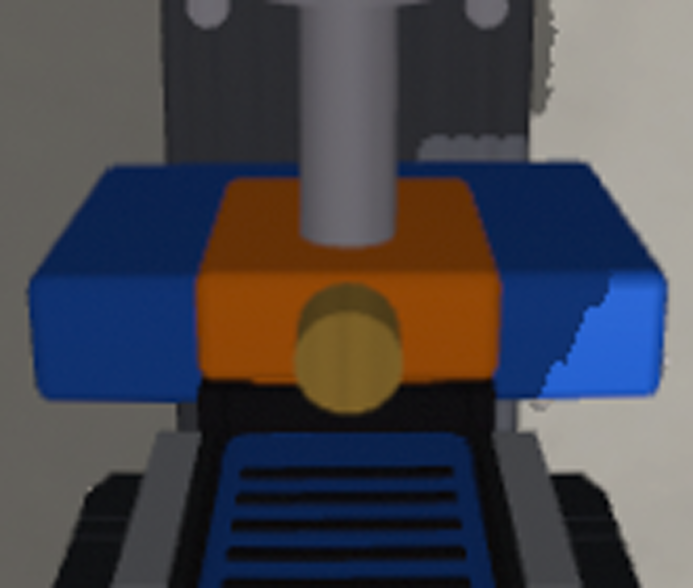

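The nose is in the recess and only a sliver of gap shows at zoomed row 382, so blue is almost seated.

Request:
arm_command([
  {"translation": [0,-0.0004,0],"yaw": 0},
  {"translation": [0,0,0],"yaw": 0},
])

```text
time: 15.9
tool_pos: [0.6158, -0.0405, 0.2654]
orientation: [0.0, 0.807, -0.59, -0.0]
ft_force: [0.8, 0.4, -1.9]
opening: 0.0289
```

Request:
arm_command([
  {"translation": [0,-0.0004,0],"yaw": 0},
  {"translation": [0,0,0],"yaw": 0},
])

```text
time: 16.15
tool_pos: [0.616, -0.0405, 0.2653]
orientation: [0.0, 0.807, -0.59, -0.0]
ft_force: [-3.2, -0.8, -1.7]
opening: 0.029
```

Contact at about 3.3 N along the hook; a small further push should bring it to 5 N.

Request:
arm_command([
  {"translation": [0,-0.0002,0],"yaw": 0},
  {"translation": [0,0,0],"yaw": 0},
])

```text
time: 16.4
tool_pos: [0.6161, -0.0405, 0.2654]
orientation: [0.0, 0.807, -0.59, -0.0]
ft_force: [-4.9, -1.4, 0.5]
opening: 0.0289
```

Request:
arm_command([
  {"translation": [0,0,0],"yaw": 0},
  {"translation": [0,0,0],"yaw": 0},
  {"translation": [0,0,0],"yaw": 0},
], hand=0.07)

```text
time: 16.77
tool_pos: [0.6166, -0.0403, 0.2657]
orientation: [-0.0, 0.807, -0.59, 0.0]
ft_force: [0.1, -0.6, 0.1]
opening: 0.0698
```

Request:
arm_command([
  {"translation": [0,0,-0.02],"yaw": 0},
  {"translation": [0,0,-0.03],"yaw": 0},
  {"translation": [0,0,-0.03],"yaw": 0},
  {"translation": [0,0,0],"yaw": 0},
])

```text
time: 17.27
tool_pos: [0.6171, -0.0404, 0.3478]
orientation: [-0.001, 0.807, -0.59, 0.002]
ft_force: [0.4, 0.2, -0.5]
opening: 0.07
```

```bash
python3 - <<'E'
from h import *
p,R,s=pose();im=save('wrist','w6.png');np.savez('pics/w6.npz',im=im,p=p,R=R)
go([.4495,.1765,.30],-76)
E
```

```text
time 17.325 at [ 0.6166 -0.0404  0.3461] ang -72.33 F [ 0.3348 -0.2988 -0.2633] | yaw 3.67 then total [-250.8401  109.6438   46.079 ] mm; rows 6 each [-41.8067  18.274    7.6798]
```

View pics/w6.png

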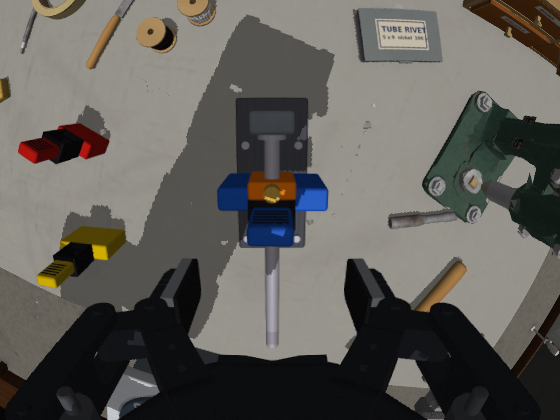

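Blue hangs against the block, with the block at (271,190) and blue at (271,230). Next is yellow.

Request:
arm_command([
  {"translation": [0,0,0],"yaw": 3.7},
  {"translation": [-0.042,0.018,0.008],"yaw": 0},
  {"translation": [-0.042,0.018,0.008],"yaw": 0},
  {"translation": [-0.042,0.018,0.01],"yaw": 0},
  {"translation": [-0.042,0.018,0.01],"yaw": 0},
  {"translation": [-0.042,0.018,0.01],"yaw": 0},
  {"translation": [-0.041,0.019,0.01],"yaw": 0},
  {"translation": [0,0,0],"yaw": 0},
  {"translation": [0,0,0],"yaw": 0},
], hand=0.085)

```text
time: 18.45
tool_pos: [0.4502, 0.1767, 0.289]
orientation: [0.0, 0.788, -0.616, -0.0]
ft_force: [-0.1, 0.2, -0.2]
opening: 0.0849
```

```bash
python3 - <<'E'
from h import *
p,R,s=pose();im=save('wrist','w7.png');np.savez('pics/w7.npz',im=im,p=p,R=R);cv2.imwrite('pics/w7a.png',cv2.resize(im[150:270,200:345,::-1],None,fx=5,fy=5,interpolation=cv2.INTER_CUBIC))
go([.4495,.1765,.1895],-76)
E
```

```text
time 18.5 at [0.4504 0.1764 0.2892] ang -76.05 F [ 0.8902 -0.2951  0.1075] | yaw -0.05 then total [-0.3027  0.9014 99.6544] mm; rows 3 each [-0.1009  0.3005 33.2181]
```

View pics/w7a.png

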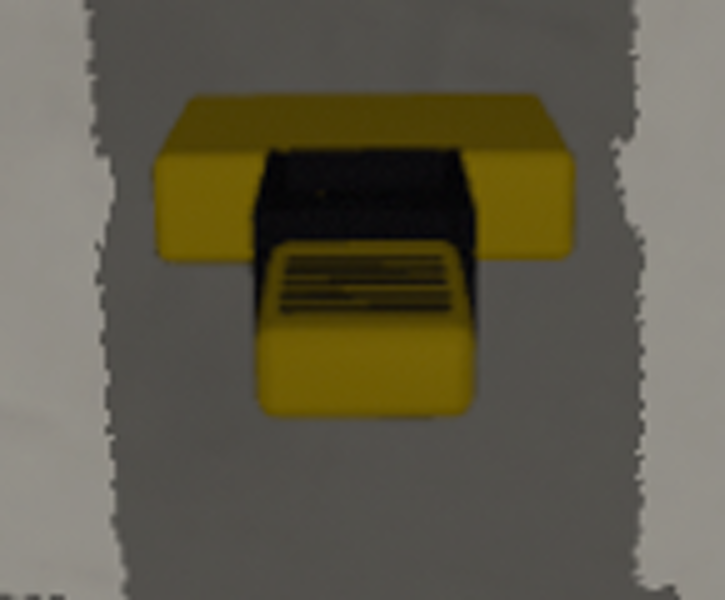

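Yellow is square to the jaws: tab top at about (273,224), body edges level. I'll descend and grip.

Request:
arm_command([
  {"translation": [0,0.001,0.025],"yaw": 0},
  {"translation": [0,0,0.035],"yaw": 0},
  {"translation": [0,0,0.03],"yaw": 0},
  {"translation": [0,0,0.0095],"yaw": 0},
  {"translation": [0,0,0],"yaw": 0},
])

```text
time: 19.12
tool_pos: [0.4495, 0.1763, 0.19]
orientation: [0.0, 0.788, -0.616, -0.0]
ft_force: [0.9, -0.0, -0.5]
opening: 0.0851
```

Request:
arm_command([
  {"translation": [0,0,0],"yaw": 0},
  {"translation": [0,0,0],"yaw": 0},
  {"translation": [0,0,0],"yaw": 0},
  {"translation": [0,0,0],"yaw": 0},
  {"translation": [0,0,0],"yaw": 0},
], hand=0.0)

```text
time: 19.75
tool_pos: [0.4493, 0.1766, 0.1905]
orientation: [-0.0, 0.788, -0.616, 0.0]
ft_force: [-0.8, -1.2, 6.2]
opening: 0.0291
```

Request:
arm_command([
  {"translation": [0,0,-0.025],"yaw": 0},
  {"translation": [0,0,-0.04],"yaw": 0},
  {"translation": [0,0,-0.035],"yaw": -3.7},
  {"translation": [0,0,0],"yaw": 0},
])

```text
time: 20.25
tool_pos: [0.4496, 0.1769, 0.2919]
orientation: [-0.002, 0.807, -0.59, 0.001]
ft_force: [0.5, 0.6, -2.4]
opening: 0.0292
```

```bash
python3 - <<'E'
from h import *
print(get_state()['opening'])
# pre-pose stand x=-110 using blue's felt lateral line
e=np.array([np.cos(np.radians(17.7)),np.sin(np.radians(17.7)),0]);P=np.array([.6161,-.0405,0])
q=P+e*(-.110-.0612);print(q);go([q[0],q[1],.2745],-72.3)
E
```

```text
0.029193982526746133
[ 0.453  -0.0926  0.    ]
time 20.25 at [0.4496 0.1769 0.2919] ang -72.31 F [ 0.5361  0.5846 -2.3589] | yaw -0.01 then total [257.7063  78.7138  17.3656] mm; rows 6 each [42.951  13.119   2.8943]
```

Request:
arm_command([
  {"translation": [0.03,0.02,0],"yaw": 0},
  {"translation": [0.045,0.025,0],"yaw": 0},
  {"translation": [0.045,0.024,0],"yaw": 0},
  {"translation": [0.045,0.01,0],"yaw": 0},
  {"translation": [0.045,0,0.006],"yaw": 0},
  {"translation": [0.035,0,0.006],"yaw": 0},
  {"translation": [0.0127,0,0.0045],"yaw": 0},
  {"translation": [0,0,0],"yaw": 0},
  {"translation": [0,0,0],"yaw": 0},
])

```text
time: 21.38
tool_pos: [0.4517, -0.0919, 0.2732]
orientation: [0.0, 0.808, -0.59, -0.0]
ft_force: [0.6, -0.3, -2.1]
opening: 0.0293
```

```bash
python3 - <<'E'
from h import *
p,R,s=pose();im=save('wrist','w8.png');np.savez('pics/w8.npz',im=im,p=p,R=R)
go([.453,-.0926,.2755],-72.3)
im=im.astype(int);B=np.minimum(im[...,0],im[...,1])-im[...,2]
for v in (232,238,300,310,318):
    u=np.nonzero(B[v,190:360]>25)[0]+190;print(v,u.min(),u.max(),(u.min()+u.max())/2)
def tx(u,v,h): return R.T@(wplane(u,v,h,p,R)-p)
g=im.mean(2)
for v in(60,100,160): print(v,g[v,255:292].astype(int))
E
```

```text
time 21.425 at [ 0.4518 -0.0919  0.2734] ang -72.28 F [ 0.4163  0.3099 -2.2737] | yaw 0.02 then total [ 1.0663 -0.9615 -2.1048] mm; rows 1 each [ 1.0663 -0.9615 -2.1048]
232 213 332 272.5
238 213 332 272.5
300 235 309 272.0
310 236 308 272.0
318 238 307 272.5
60 [ 43  43  43  43  43  43  43  42  57  75  82  87  90  95  98 100 103 104
 108 111 111 108 105 102  99  96  93  91  90  85  79  64  44  44  44  44
  43]
100 [ 44  44  43  43  43  43  44  43  53  76  82  86  91  95  98 101 103 104
 107 108 109 106 104 102  99  96  93  92  90  87  78  51  44  42  44  44
  45]
160 [ 90  90  90  89  89  89  89  89  85  77  82  87  92  96  99 102 103 104
 105 106 106 106 104 102  99  96  94  93  90  84  79  83  91  91  91  91
  91]
```

View pics/w8.png

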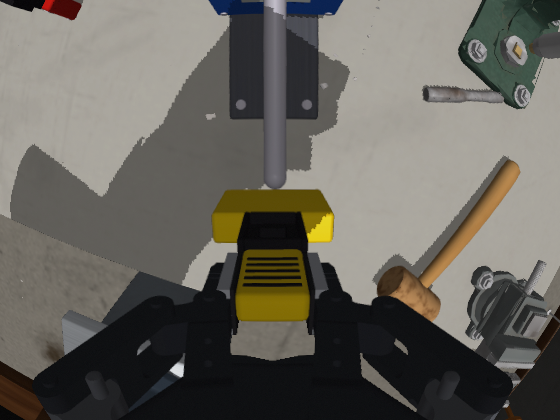

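Rod column is about 274.6 and the tab's 272.3, so I shift 1.1 mm sideways and 2.1 mm up, then thread it on.

Request:
arm_command([
  {"translation": [0.0011,-0.001,-0.0021],"yaw": 0},
  {"translation": [0,-0.01,0],"yaw": 0},
  {"translation": [0,-0.012,0],"yaw": 0},
  {"translation": [0,-0.012,0],"yaw": 0},
  {"translation": [0,0,0],"yaw": 0},
])

```text
time: 22.05
tool_pos: [0.4864, -0.083, 0.2753]
orientation: [0.0, 0.808, -0.59, -0.0]
ft_force: [0.1, -0.2, -1.7]
opening: 0.0292
```

Request:
arm_command([
  {"translation": [0,-0.01,0],"yaw": 0},
  {"translation": [0,-0.01,0],"yaw": 0},
  {"translation": [0,0,0],"yaw": 0},
])

```text
time: 22.42
tool_pos: [0.5053, -0.077, 0.2754]
orientation: [-0.0, 0.807, -0.59, 0.0]
ft_force: [0.3, -0.2, -2.0]
opening: 0.0291
```

Request:
arm_command([
  {"translation": [0,-0.01,0],"yaw": 0},
  {"translation": [0,-0.012,0],"yaw": 0},
  {"translation": [0,-0.005,0],"yaw": 0},
  {"translation": [0,0,0],"yaw": 0},
])

```text
time: 22.92
tool_pos: [0.5307, -0.0689, 0.2753]
orientation: [0.0, 0.807, -0.59, -0.0]
ft_force: [-0.1, 0.4, -2.1]
opening: 0.0296
```

Request:
arm_command([
  {"translation": [-0.0005,0,0.003],"yaw": 0},
  {"translation": [0,0,0.003],"yaw": 0},
  {"translation": [0,0,0.002],"yaw": 0},
  {"translation": [0,0,0],"yaw": 0},
])

```text
time: 23.42
tool_pos: [0.5302, -0.0686, 0.2673]
orientation: [0.0, 0.807, -0.59, -0.0]
ft_force: [0.2, -0.4, -1.4]
opening: 0.0293
```

Request:
arm_command([
  {"translation": [0,0,0.0005],"yaw": 0},
  {"translation": [0,0,0.0005],"yaw": 0},
  {"translation": [0,0,0],"yaw": 0},
])

```text
time: 23.8
tool_pos: [0.5303, -0.0685, 0.2665]
orientation: [-0.0, 0.807, -0.59, -0.0]
ft_force: [-0.1, 0.1, -2.2]
opening: 0.029
```

Request:
arm_command([
  {"translation": [0,0,0.0005],"yaw": 0},
  {"translation": [0,0,0],"yaw": 0},
])

```text
time: 24.05
tool_pos: [0.5304, -0.0686, 0.2663]
orientation: [-0.0, 0.807, -0.59, 0.0]
ft_force: [-0.7, -0.1, 1.5]
opening: 0.0292
```

Request:
arm_command([
  {"translation": [0,-0.006,-0.0004],"yaw": 0},
  {"translation": [0,-0.01,0],"yaw": 0},
  {"translation": [0,-0.01,0],"yaw": 0},
  {"translation": [0,-0.01,0],"yaw": 0},
  {"translation": [0,0,0],"yaw": 0},
])

```text
time: 24.68
tool_pos: [0.5654, -0.0573, 0.2663]
orientation: [-0.0, 0.807, -0.59, 0.0]
ft_force: [0.9, 1.0, -1.2]
opening: 0.0291
```

Request:
arm_command([
  {"translation": [0,-0.01,0],"yaw": 0},
  {"translation": [0,-0.008,0],"yaw": 0},
  {"translation": [0,0,0],"yaw": 0},
])

```text
time: 25.05
tool_pos: [0.5823, -0.052, 0.2663]
orientation: [-0.0, 0.807, -0.59, 0.0]
ft_force: [0.9, 0.9, -0.7]
opening: 0.0294
```

```bash
python3 - <<'E'
from h import *
p,R,s=pose();im=save('wrist','w9.png');cv2.imwrite('pics/w9a.png',cv2.resize(im[130:290,190:355,::-1],None,fx=3.6,fy=3.6,interpolation=cv2.INTER_CUBIC))
e=np.array([np.cos(np.radians(17.7)),np.sin(np.radians(17.7)),0]);n=np.array([-e[1],e[0],0]);d=p-[.6161,-.0405,0];print(d@e+.0612,d@n,ang(R),s['ft_force'])
E
```

```text
0.025491913372015056 -0.0006244022706203684 -72.31162970348659 [ 0.8816  0.8545 -0.6755]
```

View pics/w9a.png

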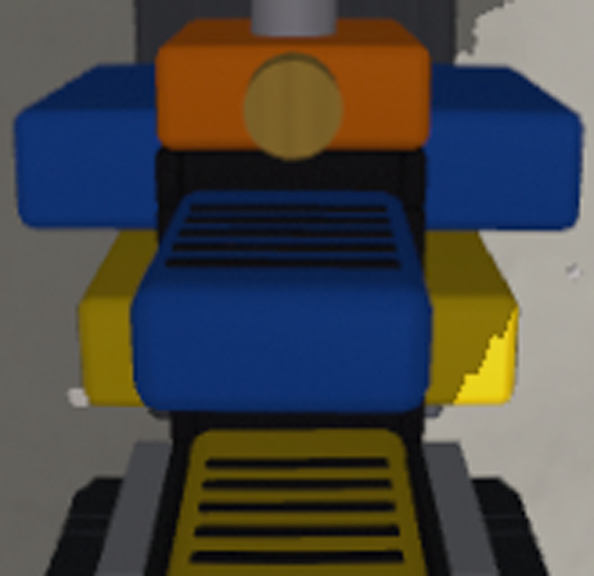

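Blue is turned about 1° on the rod (tab centre at zoomed column 282, body 298), well inside the nest clearance. Yellow is behind it and centred.

Request:
arm_command([
  {"translation": [-0.0003,-0.0025,-0.0001],"yaw": 0},
  {"translation": [0,-0.0025,0],"yaw": 0},
  {"translation": [0,0,0],"yaw": 0},
])

```text
time: 25.48
tool_pos: [0.5865, -0.0504, 0.2665]
orientation: [0.0, 0.807, -0.59, -0.0]
ft_force: [0.3, -0.1, -2.2]
opening: 0.0291
```

Request:
arm_command([
  {"translation": [0,-0.001,0],"yaw": 0},
  {"translation": [0,0,0],"yaw": 0},
])

```text
time: 25.72
tool_pos: [0.5874, -0.0501, 0.2665]
orientation: [-0.0, 0.807, -0.59, 0.0]
ft_force: [0.4, -0.7, -2.0]
opening: 0.0294
```

Request:
arm_command([
  {"translation": [0,-0.001,0],"yaw": 0},
  {"translation": [0,0,0],"yaw": 0},
])

```text
time: 25.98
tool_pos: [0.5884, -0.0497, 0.2665]
orientation: [-0.0, 0.807, -0.59, 0.0]
ft_force: [0.4, -0.5, -1.2]
opening: 0.029
```

Request:
arm_command([
  {"translation": [0,-0.001,0],"yaw": 0},
  {"translation": [0,0,0],"yaw": 0},
])

```text
time: 26.22
tool_pos: [0.5894, -0.0494, 0.2665]
orientation: [-0.0, 0.807, -0.59, 0.0]
ft_force: [0.9, -1.0, -2.1]
opening: 0.0294
```

Request:
arm_command([
  {"translation": [0,-0.001,0],"yaw": 0},
  {"translation": [0,0,0],"yaw": 0},
])

```text
time: 26.48
tool_pos: [0.5903, -0.0491, 0.2665]
orientation: [-0.0, 0.807, -0.59, 0.0]
ft_force: [-1.1, 0.0, -1.4]
opening: 0.0293
```

Request:
arm_command([
  {"translation": [0,-0.001,0],"yaw": 0},
  {"translation": [0,0,0],"yaw": 0},
])

```text
time: 26.72
tool_pos: [0.5913, -0.0488, 0.2665]
orientation: [0.0, 0.807, -0.59, 0.0]
ft_force: [0.0, -0.7, -1.7]
opening: 0.0291
```

Request:
arm_command([
  {"translation": [0,-0.0005,0],"yaw": 0},
  {"translation": [0,0,0],"yaw": 0},
])

```text
time: 26.98
tool_pos: [0.5916, -0.0487, 0.2665]
orientation: [0.0, 0.807, -0.59, -0.0]
ft_force: [-0.3, -0.7, -2.3]
opening: 0.0292
```

Request:
arm_command([
  {"translation": [0,-0.0005,0],"yaw": 0},
  {"translation": [0,0,0],"yaw": 0},
])

```text
time: 27.22
tool_pos: [0.5919, -0.0486, 0.2664]
orientation: [0.0, 0.807, -0.59, -0.0]
ft_force: [-3.6, -1.2, 0.3]
opening: 0.0293
```

Request:
arm_command([
  {"translation": [0,-0.0002,0],"yaw": 0},
  {"translation": [0,0,0],"yaw": 0},
])

```text
time: 27.48
tool_pos: [0.5919, -0.0486, 0.2665]
orientation: [0.0, 0.807, -0.59, -0.0]
ft_force: [-6.1, -1.8, 1.8]
opening: 0.0291
```

```bash
python3 - <<'E'
from h import *
p,R,s=pose();im=save('wrist','w10.png');cv2.imwrite('pics/w10a.png',cv2.resize(im[130:290,190:355,::-1],None,fx=3.6,fy=3.6,interpolation=cv2.INTER_CUBIC))
im=save('scene','s10.png');cv2.imwrite('pics/s10a.png',cv2.resize(im[110:220,260:385,::-1],None,fx=5,fy=5,interpolation=cv2.INTER_CUBIC))
print(get_state()['ft_force'],p)
E
```

```text
[-5.3619 -1.8946  0.8417] [ 0.5919 -0.0486  0.2665]
```

View pics/w10a.png

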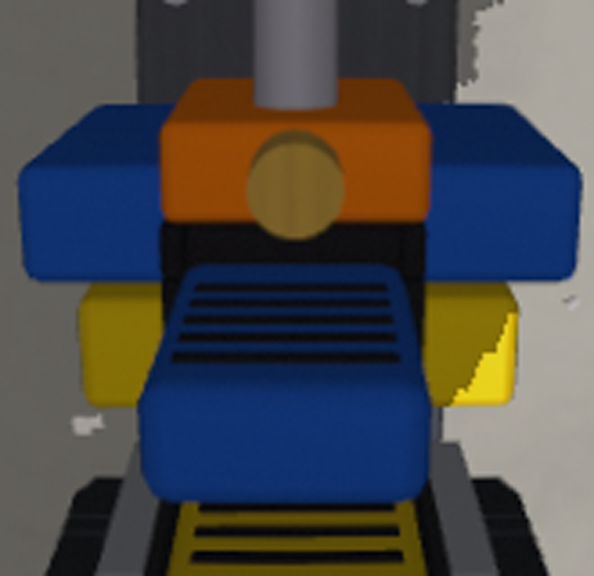

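View pics/s10a.png

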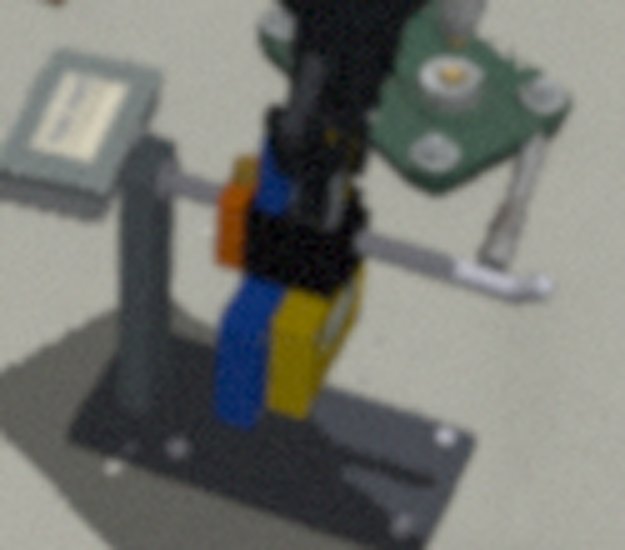

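Yellow is felt seated at about 6 N. The hubs are touching in the scene view at zoomed (305,240), and the bodies lie next to each other. Releasing.

Request:
arm_command([
  {"translation": [0,0,0],"yaw": 0},
  {"translation": [0,0,0],"yaw": 0},
  {"translation": [0,0,0],"yaw": 0},
], hand=0.07)

```text
time: 27.95
tool_pos: [0.5926, -0.0484, 0.2667]
orientation: [-0.0, 0.807, -0.59, 0.0]
ft_force: [-0.2, -0.5, -0.3]
opening: 0.0698
```

Request:
arm_command([
  {"translation": [0,0,-0.02],"yaw": 0},
  {"translation": [0,0,-0.03],"yaw": 0},
  {"translation": [0,0,-0.03],"yaw": 0},
  {"translation": [0,0,0],"yaw": 0},
])

```text
time: 28.45
tool_pos: [0.593, -0.0485, 0.3489]
orientation: [-0.001, 0.807, -0.59, 0.002]
ft_force: [0.1, 0.1, -1.4]
opening: 0.0701
```

```bash
python3 - <<'E'
from h import *
p,R,s=pose();im=save('wrist','w11.png')
go([.5877,.2195,.28],-101.8)
E
```

```text
time 28.5 at [ 0.5925 -0.0484  0.3471] ang -72.32 F [-0.2345  0.3812  0.0802] | yaw 29.48 then total [-261.2773   59.5292   67.1277] mm; rows 6 each [-43.5462   9.9215  11.1879]
```

View pics/w11.png

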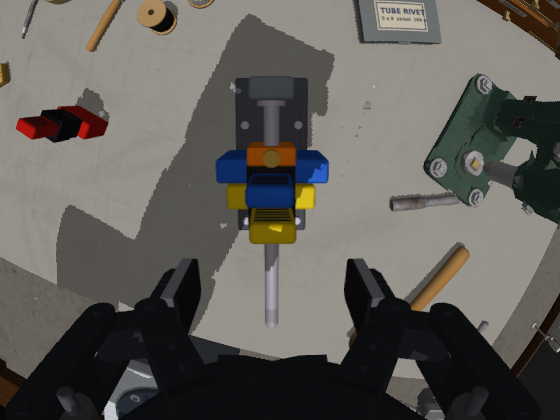

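Request:
arm_command([
  {"translation": [0,0,0],"yaw": 9.8},
  {"translation": [0,0,0],"yaw": 9.8},
  {"translation": [0,0,0],"yaw": 9.9},
  {"translation": [-0.03,0.005,0],"yaw": 0},
  {"translation": [-0.045,0.011,0.005],"yaw": 0},
  {"translation": [-0.045,0.011,0.01],"yaw": 0},
  {"translation": [-0.045,0.011,0.015],"yaw": 0},
  {"translation": [-0.045,0.011,0.015],"yaw": 0},
  {"translation": [-0.04,0.0105,0.015],"yaw": 0},
  {"translation": [-0.0113,0,0.007],"yaw": 0},
], hand=0.085)

```text
time: 29.75
tool_pos: [0.5867, 0.2214, 0.2773]
orientation: [-0.001, -0.631, 0.775, 0.001]
ft_force: [0.7, 0.1, -0.4]
opening: 0.085
```

Request:
arm_command([
  {"translation": [0,0,0],"yaw": 0},
  {"translation": [0,0,0],"yaw": 0},
])

```text
time: 30.0
tool_pos: [0.588, 0.2183, 0.2797]
orientation: [0.0, -0.63, 0.777, -0.0]
ft_force: [-0.1, 0.1, -0.1]
opening: 0.0848
```

```bash
python3 - <<'E'
from h import *
p,R,s=pose();im=save('wrist','w12.png');np.savez('pics/w12.npz',im=im,p=p,R=R);cv2.imwrite('pics/w12a.png',cv2.resize(im[150:270,200:345,::-1],None,fx=5,fy=5,interpolation=cv2.INTER_CUBIC))
go([.5877,.2195,.1798],-101.8)
E
```

```text
time 30.05 at [0.588  0.2183 0.2799] ang -101.90 F [-0.4349  0.3758 -0.1596] | yaw -0.10 then total [ -1.1002   0.5205 100.0967] mm; rows 3 each [-0.3667  0.1735 33.3656]
```

View pics/w12a.png

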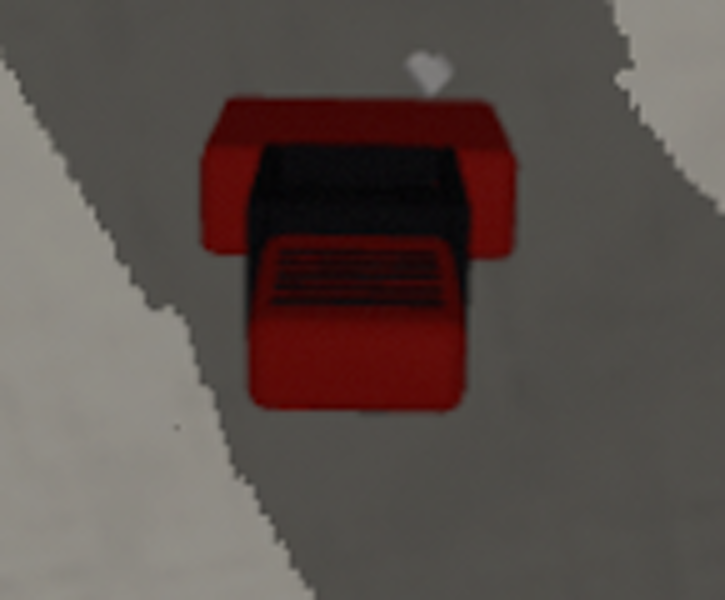

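Red is about 1° clockwise, with its tab at about (271,222). I'll correct the yaw by 1° and grip.

Request:
arm_command([
  {"translation": [-0.0008,0.0005,0.025],"yaw": 1.0},
  {"translation": [0,0,0.035],"yaw": 0},
  {"translation": [0,0,0.03],"yaw": 0},
  {"translation": [0,0,0.0105],"yaw": 0},
  {"translation": [0,0,0],"yaw": 0},
])

```text
time: 30.68
tool_pos: [0.5876, 0.2199, 0.1793]
orientation: [0.0, -0.623, 0.782, -0.0]
ft_force: [0.3, -0.4, 0.6]
opening: 0.0853
```

Request:
arm_command([
  {"translation": [0,0,0],"yaw": 0},
  {"translation": [0,0,0],"yaw": 0},
  {"translation": [0,0,0],"yaw": 0},
  {"translation": [0,0,0],"yaw": 0},
  {"translation": [0,0,0],"yaw": 0},
], hand=0.0)

```text
time: 31.3
tool_pos: [0.5876, 0.2203, 0.1796]
orientation: [0.0, -0.624, 0.782, -0.0]
ft_force: [-1.6, -3.3, 5.2]
opening: 0.0295
```

Request:
arm_command([
  {"translation": [0,0,-0.025],"yaw": 0},
  {"translation": [0,0,-0.04],"yaw": 0},
  {"translation": [0,0,-0.035],"yaw": -10.2},
  {"translation": [0,0,0],"yaw": -10.2},
  {"translation": [0,0,0],"yaw": -10.2},
])

```text
time: 31.92
tool_pos: [0.5872, 0.2204, 0.279]
orientation: [-0.0, 0.81, -0.587, -0.0]
ft_force: [0.2, 0.1, -2.6]
opening: 0.0295
```

```bash
python3 - <<'E'
from h import *
print(get_state()['opening'])
go([.453,-.0930,.2757],-72.3)
E
```

```text
0.029459575636201597
time 31.925 at [0.5872 0.2204 0.279 ] ang -71.89 F [ 0.1751  0.1265 -2.6329] | yaw 0.41 then total [257.797  223.0941   3.3145] mm; rows 6 each [42.9662 37.1824  0.5524]
```

Request:
arm_command([
  {"translation": [0,0.03,0],"yaw": 0.4},
  {"translation": [0.005,0.05,0],"yaw": 0},
  {"translation": [0.02,0.05,0],"yaw": 0},
  {"translation": [0.035,0.045,0],"yaw": 0},
  {"translation": [0.045,0.033,0],"yaw": 0},
  {"translation": [0.05,0.015,0],"yaw": 0},
  {"translation": [0.05,0,0.002],"yaw": 0},
  {"translation": [0.04,0,0.002],"yaw": 0},
  {"translation": [0.0125,0,0],"yaw": 0},
  {"translation": [0,0,0],"yaw": 0},
])

```text
time: 33.17
tool_pos: [0.4513, -0.0921, 0.2747]
orientation: [0.0, 0.805, -0.593, -0.0]
ft_force: [0.0, 0.6, -1.5]
opening: 0.0293
```

Request:
arm_command([
  {"translation": [0,0,0],"yaw": 0},
])

```text
time: 33.3
tool_pos: [0.4511, -0.0911, 0.2749]
orientation: [-0.0, 0.806, -0.592, -0.0]
ft_force: [-0.4, -0.2, -2.1]
opening: 0.029
```

```bash
python3 - <<'E'
from h import *
p,R,s=pose();im=save('wrist','w13.png');np.savez('pics/w13.npz',im=im,p=p,R=R)
go([.453,-.0930,.2748],-72.3)
im=im.astype(int);B=im[...,0]-im[...,1]
for v in (232,238,300,310,318):
    u=np.nonzero(B[v,190:360]>25)[0]+190;print(v,u.min(),u.max(),(u.min()+u.max())/2)
g=im.mean(2)
for v in(60,100,160): print(v,g[v,255:292].astype(int))
E
```

```text
time 33.35 at [ 0.4512 -0.0911  0.275 ] ang -72.56 F [-0.657  -0.6379 -1.5112] | yaw -0.26 then total [ 2.3326 -1.143   0.167 ] mm; rows 1 each [ 2.3326 -1.143   0.167 ]
232 228 318 273.0
238 228 318 273.0
300 235 310 272.5
310 236 309 272.5
318 237 307 272.0
60 [ 45  46  45  44  45  45  45  44  45  71  80  85  91  95  99 102 105 107
 109 112 116 114 110 107 104 101  98  95  94  91  85  71  51  45  45  45
  45]
100 [ 46  46  45  45  45  44  45  44  44  55  79  85  90  95  98 102 104 106
 108 110 113 112 111 107 104 102  99  97  95  92  86  77  47  44  46  46
  46]
160 [ 93  93  93  93  92  92  92  92  92  87  78  83  89  94  98 102 104 107
 108 109 109 110 109 108 105 103 100  98  95  93  88  82  87  94  94  94
  94]
```

View pics/w13.png

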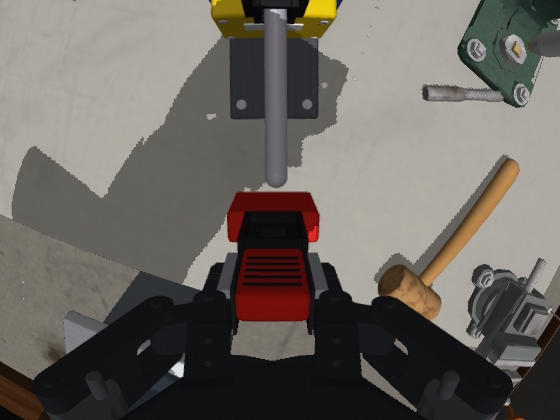

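Rod column is about 275.5 and the tab's 272.5, so I shift 1.9 mm with a 0.2° yaw trim, then thread it on.

Request:
arm_command([
  {"translation": [0.0019,0,0],"yaw": -0.2},
  {"translation": [0,-0.011,0],"yaw": 0},
  {"translation": [0,-0.012,0],"yaw": 0},
  {"translation": [0,-0.012,0],"yaw": 0},
  {"translation": [0,0,0],"yaw": 0},
])

```text
time: 33.98
tool_pos: [0.4862, -0.0831, 0.2748]
orientation: [-0.0, 0.807, -0.59, -0.0]
ft_force: [0.1, 1.0, -2.5]
opening: 0.0292
```

Request:
arm_command([
  {"translation": [0,-0.01,0],"yaw": 0},
  {"translation": [0,-0.01,0],"yaw": 0},
  {"translation": [0,0,0],"yaw": 0},
])

```text
time: 34.35
tool_pos: [0.5051, -0.0772, 0.275]
orientation: [-0.0, 0.807, -0.591, 0.0]
ft_force: [-0.3, 0.2, -2.2]
opening: 0.0293
```

Request:
arm_command([
  {"translation": [0,-0.01,0],"yaw": 0},
  {"translation": [0,-0.012,0],"yaw": 0},
  {"translation": [0,-0.005,0],"yaw": 0},
  {"translation": [0,0,0],"yaw": 0},
])

```text
time: 34.85
tool_pos: [0.5304, -0.0691, 0.2749]
orientation: [0.0, 0.807, -0.591, -0.0]
ft_force: [-0.2, -0.4, -2.1]
opening: 0.0292
```

Request:
arm_command([
  {"translation": [-0.0006,0,0.003],"yaw": 0},
  {"translation": [0,0,0.003],"yaw": 0},
  {"translation": [0,0,0.0025],"yaw": 0},
  {"translation": [0,0,0],"yaw": 0},
])

```text
time: 35.35
tool_pos: [0.5299, -0.0687, 0.2663]
orientation: [0.0, 0.807, -0.591, -0.0]
ft_force: [0.6, -0.6, -1.2]
opening: 0.0295
```

Request:
arm_command([
  {"translation": [0,0,0.0005],"yaw": 0},
  {"translation": [0,0,0.0005],"yaw": 0},
  {"translation": [0,0,0],"yaw": 0},
])

```text
time: 35.72
tool_pos: [0.53, -0.0686, 0.2655]
orientation: [-0.0, 0.807, -0.591, -0.0]
ft_force: [-0.1, -0.8, -2.4]
opening: 0.0293
```

Request:
arm_command([
  {"translation": [0,0,0.0004],"yaw": 0},
  {"translation": [0,0,0],"yaw": 0},
])

```text
time: 35.98
tool_pos: [0.5301, -0.0687, 0.2654]
orientation: [-0.0, 0.807, -0.591, 0.0]
ft_force: [-1.8, 0.1, 2.3]
opening: 0.029
```

Request:
arm_command([
  {"translation": [0,-0.005,-0.0005],"yaw": 0},
  {"translation": [0,-0.009,0],"yaw": 0},
  {"translation": [0,-0.009,0],"yaw": 0},
  {"translation": [0,-0.006,0],"yaw": 0},
  {"translation": [0,0,0],"yaw": 0},
])

```text
time: 36.6
tool_pos: [0.5581, -0.0597, 0.2654]
orientation: [-0.0, 0.807, -0.591, 0.0]
ft_force: [0.1, 0.6, -1.6]
opening: 0.0295
```

```bash
python3 - <<'E'
from h import *
p,R,s=pose();im=save('wrist','w14.png');cv2.imwrite('pics/w14a.png',cv2.resize(im[130:290,190:355,::-1],None,fx=3.6,fy=3.6,interpolation=cv2.INTER_CUBIC))
e=np.array([np.cos(np.radians(17.7)),np.sin(np.radians(17.7)),0]);n=np.array([-e[1],e[0],0]);d=p-[.6161,-.0405,0];print(d@e+.0612,d@n,ang(R),s['ft_force'])
E
```

```text
8.595073686493843e-05 -0.0006579576914937295 -72.40940166851374 [ 0.0973  0.6362 -1.6092]
```

View pics/w14a.png

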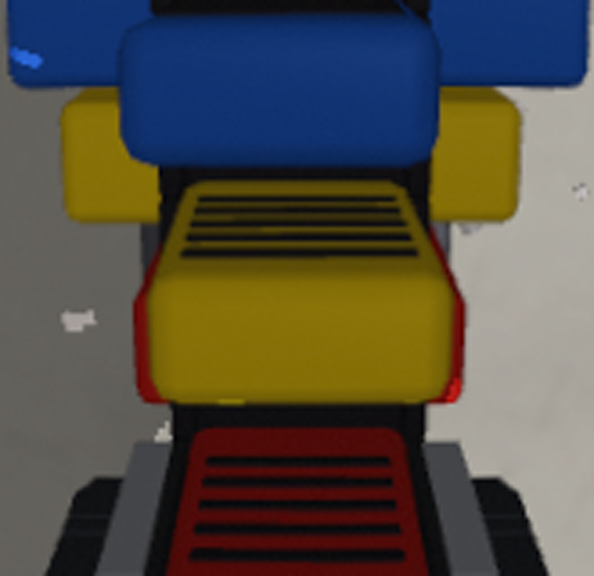

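Yellow's tab (zoomed column 300) and red (298) are lined up. I'll creep forward.

Request:
arm_command([
  {"translation": [-0.0002,-0.0025,-0.0001],"yaw": 0},
  {"translation": [0,-0.0025,0],"yaw": 0},
  {"translation": [0,0,0],"yaw": 0},
])

```text
time: 37.02
tool_pos: [0.5625, -0.0582, 0.2657]
orientation: [0.0, 0.807, -0.591, 0.0]
ft_force: [-0.3, 0.2, -2.4]
opening: 0.0292
```

Request:
arm_command([
  {"translation": [0,-0.001,0],"yaw": 0},
  {"translation": [0,0,0],"yaw": 0},
])

```text
time: 37.28
tool_pos: [0.5633, -0.0579, 0.2657]
orientation: [0.0, 0.807, -0.591, 0.0]
ft_force: [-0.3, -0.5, -2.2]
opening: 0.0291
```

Request:
arm_command([
  {"translation": [0,-0.001,0],"yaw": 0},
  {"translation": [0,0,0],"yaw": 0},
])

```text
time: 37.52
tool_pos: [0.5643, -0.0576, 0.2657]
orientation: [0.0, 0.807, -0.591, -0.0]
ft_force: [-0.1, -0.2, -2.6]
opening: 0.0292
```

Request:
arm_command([
  {"translation": [0,-0.001,0],"yaw": 0},
  {"translation": [0,0,0],"yaw": 0},
])

```text
time: 37.78
tool_pos: [0.5653, -0.0573, 0.2657]
orientation: [-0.0, 0.807, -0.591, 0.0]
ft_force: [1.1, 0.5, -0.4]
opening: 0.0292
```

Request:
arm_command([
  {"translation": [0,-0.001,0],"yaw": 0},
  {"translation": [0,0,0],"yaw": 0},
])

```text
time: 38.02
tool_pos: [0.5663, -0.057, 0.2657]
orientation: [-0.0, 0.807, -0.591, 0.0]
ft_force: [0.1, -0.6, -1.5]
opening: 0.0292
```

Request:
arm_command([
  {"translation": [0,-0.001,0],"yaw": 0},
  {"translation": [0,0,0],"yaw": 0},
])

```text
time: 38.28
tool_pos: [0.5672, -0.0567, 0.2657]
orientation: [0.0, 0.807, -0.591, -0.0]
ft_force: [0.6, 0.8, -2.9]
opening: 0.029
```

Request:
arm_command([
  {"translation": [0,-0.0006,0],"yaw": 0},
  {"translation": [0,0,0],"yaw": 0},
])

```text
time: 38.52
tool_pos: [0.5677, -0.0565, 0.2657]
orientation: [-0.0, 0.807, -0.591, 0.0]
ft_force: [-0.3, -0.0, -1.6]
opening: 0.029
```

Request:
arm_command([
  {"translation": [0,-0.0004,0],"yaw": 0},
  {"translation": [0,0,0],"yaw": 0},
])

```text
time: 38.78
tool_pos: [0.5681, -0.0564, 0.2657]
orientation: [0.0, 0.807, -0.591, -0.0]
ft_force: [-0.2, 0.1, -2.3]
opening: 0.029
```

Request:
arm_command([
  {"translation": [0,-0.0004,0],"yaw": 0},
  {"translation": [0,0,0],"yaw": 0},
])

```text
time: 39.02
tool_pos: [0.5683, -0.0563, 0.2657]
orientation: [0.0, 0.807, -0.591, -0.0]
ft_force: [-1.9, -1.0, -1.3]
opening: 0.0292
```

Request:
arm_command([
  {"translation": [0,-0.0003,0],"yaw": 0},
  {"translation": [0,0,0],"yaw": 0},
])

```text
time: 39.28
tool_pos: [0.5684, -0.0563, 0.2656]
orientation: [0.0, 0.807, -0.591, -0.0]
ft_force: [-5.7, -1.9, 0.7]
opening: 0.0295
```

Request:
arm_command([
  {"translation": [0,0,0],"yaw": 0},
])

```text
time: 39.4
tool_pos: [0.5684, -0.0563, 0.2657]
orientation: [0.0, 0.807, -0.591, -0.0]
ft_force: [-5.7, -2.4, 0.6]
opening: 0.0294
```

Stopped at about 6 N, 24.7 mm before yellow's stop position. Checking by picture before I let go.

```bash
python3 - <<'E'
from h import *
im=save('scene','s15.png');cv2.imwrite('pics/s15a.png',cv2.resize(im[110:220,260:385,::-1],None,fx=5,fy=5,interpolation=cv2.INTER_CUBIC))
E
```

```text
(no output)
```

View pics/s15a.png

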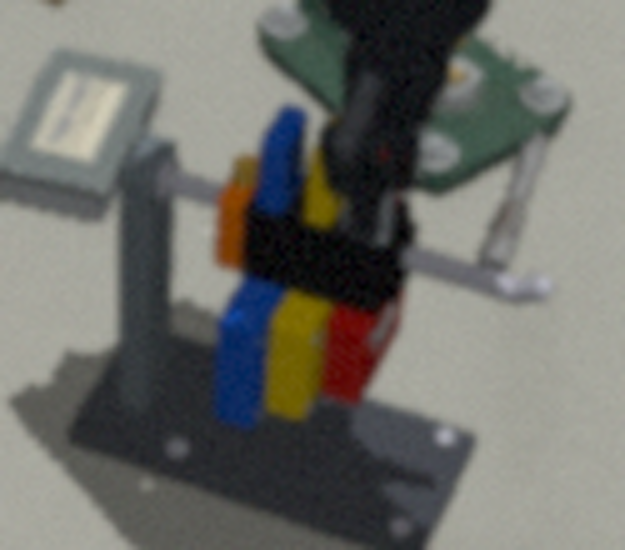

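The three hubs form one unbroken black row from zoomed (245,235) to (405,270), evenly spaced. Releasing and backing off upward.

Request:
arm_command([
  {"translation": [0,0,0],"yaw": 0},
  {"translation": [0,0,0],"yaw": 0},
  {"translation": [0,0,0],"yaw": 0},
], hand=0.07)

```text
time: 39.83
tool_pos: [0.569, -0.0561, 0.2658]
orientation: [-0.0, 0.807, -0.591, 0.0]
ft_force: [0.2, -0.7, 0.1]
opening: 0.0701
```

Request:
arm_command([
  {"translation": [0,0,-0.02],"yaw": 0},
  {"translation": [0,0,-0.03],"yaw": 0},
  {"translation": [0,0,-0.04],"yaw": 0},
  {"translation": [0,0.04,0],"yaw": 0},
  {"translation": [0,0.04,0],"yaw": 0},
  {"translation": [0,0,0],"yaw": 0},
  {"translation": [0,0,0],"yaw": 0},
  {"translation": [0,0,0],"yaw": 0},
])

```text
time: 40.83
tool_pos: [0.4931, -0.0801, 0.3556]
orientation: [-0.0, 0.807, -0.591, 0.0]
ft_force: [0.2, -0.7, -0.2]
opening: 0.0701
```

```bash
python3 - <<'E'
from h import *
p,R,s=pose();im=save('wrist','w16.png');im=save('scene','s16.png');cv2.imwrite('pics/s16a.png',cv2.resize(im[110:220,260:385,::-1],None,fx=5,fy=5,interpolation=cv2.INTER_CUBIC))
im=save('top','t16.png');cv2.imwrite('pics/t16a.png',cv2.resize(im[140:280,240:390,::-1],None,fx=4,fy=4,interpolation=cv2.INTER_CUBIC))
d=np.abs(im.astype(int)-np.load('pics/top0.npy')).sum(2)
print(s['time'],'spool diff',d[143:185,250:290].max(),np.median(d[143:185,250:290]))
E
```

```text
40.825 spool diff 40 35.0
```

View pics/s16a.png

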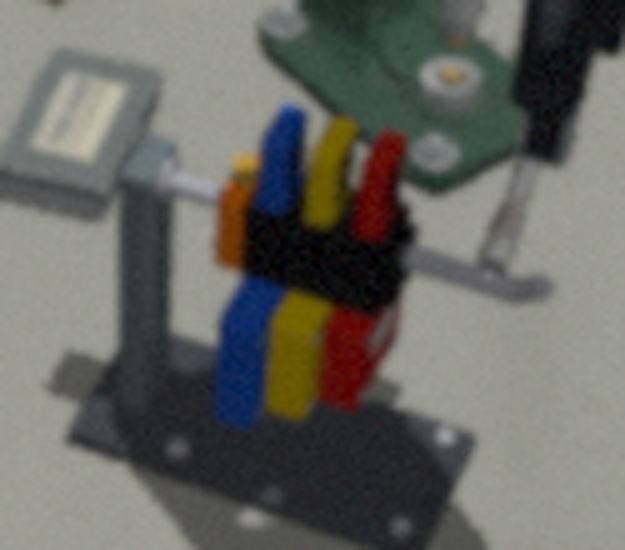

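View pics/w16.png

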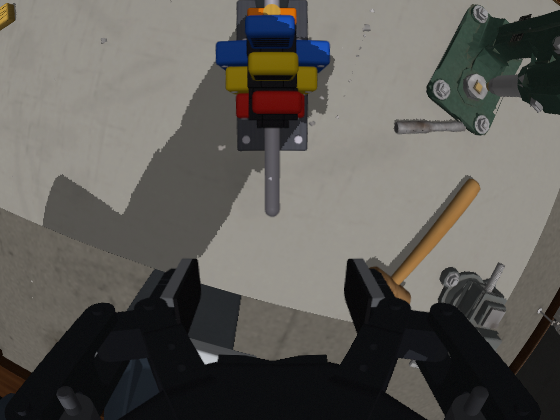

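View pics/t16a.png

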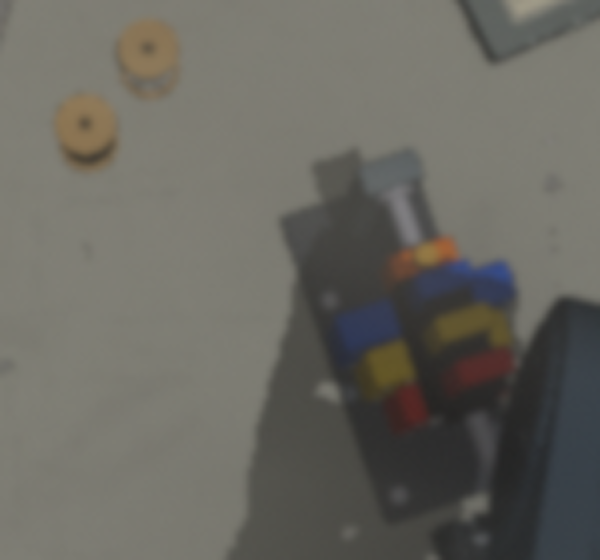

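All three hang nested: scene view shows hubs continuous, labels to the front. The block's lower-left corner is at (303.6,162.4), and it was at (303.7,162.5) at the start. The spools haven't moved and the gripper is clear.

```bash
python3 - <<'E'
from plant import *
print(finish_job(), get_state()['time'])
E
```

```text
the job is handed in; nothing more can be done
the job is handed in; nothing more can be done
```

All three cassettes are hanging nested on the hook in the order blue, yellow, red, with labels to the front. I handed the job in at about 41 s of the 72 s allowed.

- **Seating:** I slid each one along the rod and pressed until the hub was felt to stop, at about 5 N for blue and about 6 N for yellow and red. I released each before fetching the next.
- **Spacing:** The stops were about 25.5 mm (blue to yellow) and 24.7 mm (yellow to red) apart, measured at the gripper, against the nominal 24. I put that 0.7–1.5 mm down mainly to where each tab sat in the fingers. The pictures show the hubs closed up with no gap.
- **Stop block:** Its corner in the scene camera is within about 0.1 pixel of where it started, so it was not shoved back.
- **Bystanders:** The top view shows no change at the two thread spools. The gripper was clear of everything before I handed in.
- **Imperfections:** Blue hung turned about 1° on the rod after release. While blue was sliding, a brief sideways and drag force of about 5 N appeared, and a small correction removed it.

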